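Set the pins with the spring punch and unload the die

ROBOT

A 6-joint arm with a two-finger parallel gripper is mounted at the origin on a cart in front of the work surface, level with it; the furniture and walls round the work are solid. World frame = base frame: x ahead of the robot, y to its left, z up, the work surface at z = 0. Lengths are in mm, angles in degrees, forces in N, time in s.
With the tool pointing down it reaches from about 350 to 850 mm from the base axis. Payload 8.1 kg.
Tool frame: the origin (TCP) lies on the centre line of the jaws, within the pads' length; the fingertips stand 11 mm ahead of it and the grasp point (between the pads) lies 8 mm behind it; z points along the fingers, y is the direction in which the jaws open and shut (so a half turn about z gives the same grasp; the last joint's range is limited). The gripper opens to 85 mm and grips with 20 to 120 N. Pads are 22 mm wide; open, the fingers measure 114 mm over their backs; the gripper's body (76 mm by 85 mm) begins 54 mm behind the grasp point. The pads swing forward as they close: fully open they stand 13 mm farther back than shut.
Start: joints at [61.398, 7.471, 85.268, -0, 87.261, -4.893], TCP at [241.234, 549.373, 207.492] pointing down, gripper open.
Joint ranges: [-169.43, 169.43], [-51.17, 129.36], [1.28, 143.12], [-76.62, 256.62], [0, 156.53], [-152.29, 152.29]. Speed limits (degrees/s): [136.94, 136.94, 159.86, 180, 180, 180].

INTERFACE

Orientations are given as [roll, pitch, yaw] about the fixed x, y, z axes, in that order (R = Rz(yaw) Ry(pitch) Rx(roll)).
In Python, from bench import telemetry, viewer, r gives the robot as it stands.
- The arm moves only by the shell command python3 -m inch 'ROWS' [FORCE]. ROWS is JSON, a list of rows, each a list of 3 entries, a list of its own where there are three numbers: the shift along the tool's x, y, z in cm, then the turn, a rotation vector about the tool's x, y, z in rad, then the opening, from 0 (shut) to 1 (fully open). A call has 1 to 20 rows; each row is the pose to reach, as a shift and turn from the pose commanded when the call began, along the tool's axes at that moment; what a row does not reach only later rows make up. A row lasts 1/10 s, in which the tool goes at most 50 mm and 8.59 degrees, less where a joint would pass 70% of its speed; a pose out of reach is approached as far as the arm can. A call with a gripper value outside its range is refused whole. The fingers move at their own pace and stop on an object; FORCE is the grip in N (left out, the last holds). Time passes only in rows, so rows that repeat a pose let the fingers close. It gives the time, the measured TCP pose, the force and the opening at its end, in the units of the state.
- telemetry.sense(): the state, without advancing time (a new reading comes with each control period).
- viewer.snapshot(name): name is "scene" or "top" or "wrist"; returns the picture (420x560x3 uint8, red, green, blue); there is no depth.
- viewer.camera_model(name): a dict with "fx", "fy", "cx", "cy" (pixels), "cam_to_world" (4x4, takes a point from camera to world coordinates); the wrist camera has in their place "mount" (4x4, takes a point from camera to tool coordinates, whose origin is the TCP and whose axes are the flange's). Camera axes: x right, y down, z forward; pixel columns grow to the right and rows downward; lengths in mm; the calibration is good to about 2 mm. A picture is of the moment at which its call begins: read the wrist's pose just before it. camera_model takes no time and is no camera call.
- r.hand_in(): hands the job in, once; it reports no verdict.
The state is a dict: "time": time; "joint_pos": joint angles; "qd": joint speeds; "joint_efforts": joint torques, N m; "tool_pos": TCP position; "tcp_rot": TCP orientation; "ft_force": force on the tool from outside, world axes, zero at the start; "wrist_torque": the same for the moment, N m; "finger_gap": finger opening in mm.
Only numpy, scipy, OpenCV 4.12 (cv2) and the standard library are available. Lean on these libraries where they do the work, as an engineer would, in place of code of your own. Each camera call takes 0.05 s, during which the arm holds its last target.

TASK

Take the automatic punch from its stand and, on every casting in the forming die, press it straight down on the pin in the boss until the punch trips with a snap and the pin is driven fully home. With all pins set while the castings still lie in the die, put the punch back upright in its stand. Then lift the castings out of the die and set them all upright, flat on the floor of the grey tray.

Things in the scene. Friction and masses are not known exactly. Their poses are not given: they have to be found in the camera images.
- die: Dark steel forming die bolted to the bench, 192 (its x) x 180 (its y) x 30 mm high; origin at the centre of its underside, z up. Four open cavities 77 x 57 mm (long side along its x), 14 mm deep (floor at z = 16 mm), centred at x = +-46, y = +-46 mm; some may be empty. Its place and yaw vary.
- tray: Loose shallow open parts tray of grey painted sheet, 0.9 kg, outside 240 (its x) x 210 (its y) x 30 mm high (33 mm over its rolled rim), walls and floor 5 mm; origin at the centre of its underside, z up. Four castings fit flat side by side, e.g. centred at x = +-55, y = +-47 mm with their long sides along its x.
- stand_top (a point): Wooden punch stand fixed to the bench, a block 76 x 76 x 100 mm high with one upright round socket 34 mm in diameter, 96 mm deep, mouth bevelled 3 mm; this point is the centre of the mouth, on the stand's top.
- spring_punch_grip (a point): Steel automatic (spring) punch, 0.25 kg, 156 mm long, upright, nose down in its stand. From the tip up: sliding nose 8 mm in diameter, 40 mm long; barrel 24 mm, 50 mm long; collar 44 mm, 8 mm thick; ribbed handle 24 mm in diameter, 58 mm long. This point is on the axis in the handle, 124 mm above the extended tip and 26 mm above the collar's top; z points from tip to handle.
- spring_punch_collar (a point): Centre of the underside of the punch's collar, 90 mm above the extended tip; it rests on the stand's top when the punch is put away. Fingers that hold the handle just above the collar can push down on the collar.
- spring_punch_tip (a point): Centre of the end of the punch's nose (moves with the nose).
- spring_punch_nose (a joint): How far the nose is pushed into the barrel: 0 extended to 0.010 m. It resists with 3 N at first, rising to about 8 N at 2.5 mm, then trips over centre: the force falls away to about 2 N as the nose runs on to its stop at 10 mm. From there the punch is solid. It springs out again when lifted.
- casting_a_mid (a point): Aluminium casting, 0.2 to 0.34 kg: base 72 (its x) x 52 (its y) x 22 mm high, with a square boss 36 x 36 mm, 30 mm high, on its middle (52 mm in all), to be gripped. This point is its centre, 26 mm above its underside; z up. It lies in a cavity of the die with 2.5 mm of play, or is absent. In the boss's top a round well 17 mm wide, 24 mm deep, holds a drive pin.
- casting_b_mid (a point): Aluminium casting, 0.2 to 0.34 kg: base 72 (its x) x 52 (its y) x 22 mm high, with a square boss 36 x 36 mm, 30 mm high, on its middle (52 mm in all), to be gripped. This point is its centre, 26 mm above its underside; z up. It lies in a cavity of the die with 2.5 mm of play, or is absent. In the boss's top a round well 17 mm wide, 24 mm deep, holds a drive pin.
- casting_c_mid (a point): Aluminium casting, 0.2 to 0.34 kg: base 72 (its x) x 52 (its y) x 22 mm high, with a square boss 36 x 36 mm, 30 mm high, on its middle (52 mm in all), to be gripped. This point is its centre, 26 mm above its underside; z up. It lies in a cavity of the die with 2.5 mm of play, or is absent. In the boss's top a round well 17 mm wide, 24 mm deep, holds a drive pin.
- casting_d_mid (a point): Aluminium casting, 0.2 to 0.34 kg: base 72 (its x) x 52 (its y) x 22 mm high, with a square boss 36 x 36 mm, 30 mm high, on its middle (52 mm in all), to be gripped. This point is its centre, 26 mm above its underside; z up. It lies in a cavity of the die with 2.5 mm of play, or is absent. In the boss's top a round well 17 mm wide, 24 mm deep, holds a drive pin.
- pin_a (a joint): Brass drive pin in the well of casting_a, 12 mm in diameter: how far it is driven, 0 (its top 16 mm below the boss's top) to 0.006 m (home, on its stop, 22 mm below the boss's top). It stays where it is pushed; about 12 N moves it, more than the punch's trip, so it goes down after the snap.
- pin_b (a joint): Brass drive pin in the well of casting_b, 12 mm in diameter: how far it is driven, 0 (its top 16 mm below the boss's top) to 0.006 m (home, on its stop, 22 mm below the boss's top). It stays where it is pushed; about 12 N moves it, more than the punch's trip, so it goes down after the snap.
- pin_c (a joint): Brass drive pin in the well of casting_c, 12 mm in diameter: how far it is driven, 0 (its top 16 mm below the boss's top) to 0.006 m (home, on its stop, 22 mm below the boss's top). It stays where it is pushed; about 12 N moves it, more than the punch's trip, so it goes down after the snap.
- pin_d (a joint): Brass drive pin in the well of casting_d, 12 mm in diameter: how far it is driven, 0 (its top 16 mm below the boss's top) to 0.006 m (home, on its stop, 22 mm below the boss's top). It stays where it is pushed; about 12 N moves it, more than the punch's trip, so it goes down after the snap.
Things that resemble listed ones, but are neither listed nor needed, are in the scene too. What is shaped like the part that bears casting_d_mid but green is not meant. What is shaped like the part that bears casting_b_mid but black is not meant.

How it is judged (in metres and radians):
On the way, in this order (a step that is already met when the one before it is completed fails the run):
1. the punch trips on the pin of one of the castings (value of joint spring_punch_nose above 0.0075 m and (distance between spring_punch_tip and casting_a_mid below 0.018 m or distance between spring_punch_tip and casting_b_mid below 0.018 m or distance between spring_punch_tip and casting_c_mid below 0.018 m or distance between spring_punch_tip and casting_d_mid below 0.018 m)), for 0.02 s.
2. every pin is driven home while its casting lies in the die (value of joint each of pin_a, pin_b, pin_c, pin_d above 0.0045 m and z of each of casting_a_mid, casting_b_mid, casting_c_mid, casting_d_mid in the frame of die below 0.047 m and x of casting_a_mid in the frame of die between -0.06 and 0.06 m and y of casting_a_mid in the frame of die between -0.06 and 0.06 m and x of casting_b_mid in the frame of die between -0.06 and 0.06 m and y of casting_b_mid in the frame of die between -0.06 and 0.06 m and x of casting_c_mid in the frame of die between -0.06 and 0.06 m and y of casting_c_mid in the frame of die between -0.06 and 0.06 m and x of casting_d_mid in the frame of die between -0.06 and 0.06 m and y of casting_d_mid in the frame of die between -0.06 and 0.06 m), for 0.1 s.
3. the punch stands in its stand again (distance between spring_punch_collar and stand_top below 0.008 m and angle between spring_punch_grip's own z axis and vertical below 0.1 rad), for 0.2 s.
At the end, for the whole second after the job is handed in: Every casting stands upright (0.12 rad) on the tray's floor (centre under 36 mm above the tray's underside, within 110 mm in x and 95 mm in y of its centre), pin driven 4.5 mm or more; the punch is in its stand, upright within 0.1 rad, collar within 8 mm of the mouth (all of step 3 and z of each of casting_a_mid, casting_b_mid, casting_c_mid, casting_d_mid in the frame of tray below 0.036 m and angle between each of casting_a_mid, casting_b_mid, casting_c_mid, casting_d_mid's own z axis and vertical below 0.12 rad and value of joint each of pin_a, pin_b, pin_c, pin_d above 0.0045 m and x of casting_a_mid in the frame of tray between -0.11 and 0.11 m and y of casting_a_mid in the frame of tray between -0.095 and 0.095 m and x of casting_b_mid in the frame of tray between -0.11 and 0.11 m and y of casting_b_mid in the frame of tray between -0.095 and 0.095 m and x of casting_c_mid in the frame of tray between -0.11 and 0.11 m and y of casting_c_mid in the frame of tray between -0.095 and 0.095 m and x of casting_d_mid in the frame of tray between -0.11 and 0.11 m and y of casting_d_mid in the frame of tray between -0.095 and 0.095 m); the robot touches nothing.
Of casting_a, casting_b, casting_c, casting_d only 2 to 4 are there at a start; the rules pass over those that are not, and their reading is None.
At some moment in a run one of tray may be knocked a few centimetres aside while the robot is not near it.
It also fails if it takes over 210 s, if anything falls off the work surface, if the arm or the gripper's body presses on something with over 40 N, if the wrist force passes 120 N, or if a joint passes its speed limit or range.

## Working session

There is one attempt and no reset: what is moved stays moved. The work goes in short steps, Python scripts to look and compute and a shell command to move; the robot and the scene stay as the last step left them, time stands still between calls to the robot, and variables do not carry over. Pictures are saved under pics/ and viewed, and the job is handed in when it is done.

```bash
ls; mkdir -p pics; python3 - <<'E'
from bench import telemetry, viewer, r
import cv2
print(telemetry.sense())
for n in ["scene","top","wrist"]:
    im=viewer.snapshot(n); cv2.imwrite(f"pics/{n}0.png",im[:,:,::-1]); m=viewer.camera_model(n); print(n,m)
E
```

```text
pics
{'time': 0.0, 'joint_pos': array([ 6.13984077e+01,  7.51471089e+00,  8.53311214e+01,  1.79908769e-03,
        8.72631541e+01, -4.89476609e+00]), 'qd': array([ 6.77453702e-02,  6.03580055e-03,  3.47466087e-05,  1.33150133e-01,
       -6.49966250e-02, -1.93543788e-02]), 'joint_efforts': array([ 2.08161160e-03, -5.69409049e+01, -5.00549340e+01, -2.63153134e-05,
        1.50970789e-02, -3.92753896e-05]), 'tool_pos': array([240.92236074, 548.83181932, 206.4309851 ]), 'tcp_rot': array([-1.79891564e+02, -1.10896707e-02,  1.56293076e+02]), 'ft_force': array([ 0.03049318, -0.14786642, -0.02661981]), 'wrist_torque': array([ 0.00207709,  0.04726867, -0.03590465]), 'finger_gap': 85.26280254263085}
scene {'fx': 400.1349922256003, 'fy': 400.1349922256003, 'cx': 280.63607096427467, 'cy': 205.3933557462188, 'cam_to_world': array([[ 7.53934990e-01, -3.04648969e-01,  5.82040408e-01,
         5.83458492e+01],
       [-6.56501165e-01, -3.82095519e-01,  6.50391601e-01,
        -7.17838309e+02],
       [ 2.42539015e-02, -8.72463191e-01, -4.88077584e-01,
         6.07544401e+02],
       [ 0.00000000e+
[... 288 characters left out ...]
1709e-01,  2.33203684e-02,  2.21917440e-02,
        -7.54559593e+01],
       [-2.42283402e-02, -9.10236168e-02, -9.95553961e-01,
         1.37611550e+03],
       [ 0.00000000e+00,  0.00000000e+00,  0.00000000e+00,
         1.00000000e+00]])}
wrist {'fx': 327.8839628232294, 'fy': 327.8839628232294, 'cx': 279.0515142676392, 'cy': 215.33963010545705, 'mount': array([[ 8.42613782e-04, -9.49192394e-01, -3.14695234e-01,
         8.03169535e+01],
       [ 9.99999637e-01,  7.59436116e-04,  3.86921943e-04,
        -2.12919637e-01],
       [-1.28272440e-04, -3.14695445e-01,  9.49192689e-01,
        -1.67457012e+02],
       [ 0.00000000e+00,  0.00000000e+00,  0.00000000e+00,
         1.00000000e+00]])}
```

View pics/scene0.png

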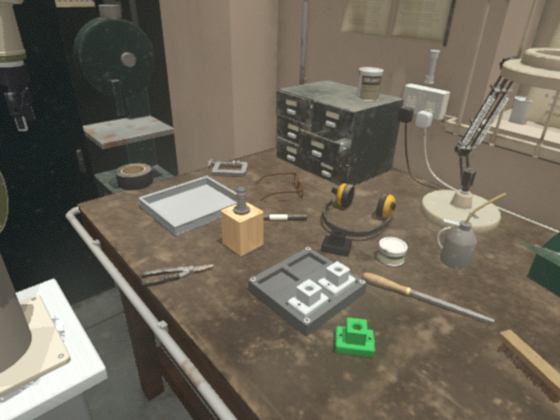

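View pics/top0.png

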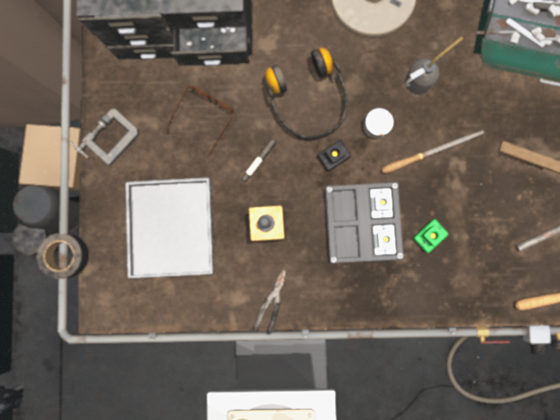

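View pics/wrist0.png

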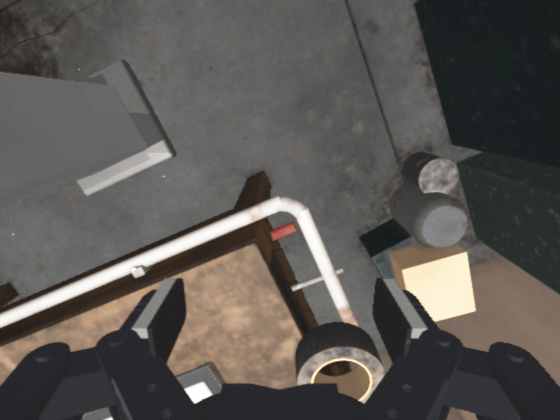

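The top view shows white castings in the die's two right-hand cavities at (383,203) and (385,240). The punch and stand are at (266,223) and the tray at (170,227). Candidates for a casting are those two white ones, the green one at (432,236) and the black one at (335,154). The last two are ruled out by colour. The only punch candidate is (266,223).

```bash
cat > h.py <<'E'
import numpy as np, cv2
from bench import telemetry, viewer, r
from scipy.spatial.transform import Rotation as R
def cam(n):
    m=viewer.camera_model(n)
    if n=="wrist":
        s=telemetry.sense(); T=np.eye(4); T[:3,:3]=R.from_euler('xyz',s['tcp_rot'],degrees=True).as_matrix(); T[:3,3]=s['tool_pos']
        return m,T@m['mount']
    return m,m['cam_to_world']
def grab(n,path=None):
    m,T=cam(n); im=viewer.snapshot(n)[:,:,::-1].copy()
    if path: cv2.imwrite(path,im)
    return im,(m,T)
def plane(c,uv,z):
    m,T=c; d=T[:3,:3]@np.array([(uv[0]-m['cx'])/m['fx'],(uv[1]-m['cy'])/m['fy'],1]); o=T[:3,3]
    return o+d*(z-o[2])/d[2]
def proj(c,p):
    m,T=c; q=T[:3,:3].T@(np.array(p,float)-T[:3,3]); return np.array([m['fx']*q[0]/q[2]+m['cx'],m['fy']*q[1]/q[2]+m['cy']])
def tri(obs):
    A=np.zeros((3,3));b=np.zeros(3)
    for c,uv in obs:
        m,T=c; d=T[:3,:3]@np.array([(uv[0]-m['cx'])/m['fx'],(uv[1]-m['cy'])/m['fy'],1]); d/=np.linalg.norm(d); P=np.eye(3)-np.outer(d,d); A+=P;b+=P@T[:3,3]
    return np.linalg.solve(A,b)
def totool(p):
    s=telemetry.sense(); M=R.from_euler('xyz',s['tcp_rot'],degrees=True).as_matrix()
    return M.T@(np.array(p)-s['tool_pos'])
E
python3 - <<'E'
import cv2
a=cv2.imread('pics/top0.png')
cv2.imwrite('pics/c1.png',cv2.resize(a[170:280,310:460],None,fx=5,fy=5,interpolation=cv2.INTER_CUBIC))
cv2.imwrite('pics/c2.png',cv2.resize(a[160:300,110:300],None,fx=4,fy=4,interpolation=cv2.INTER_CUBIC))
E
```

```text
(no output)
```

View pics/c1.png

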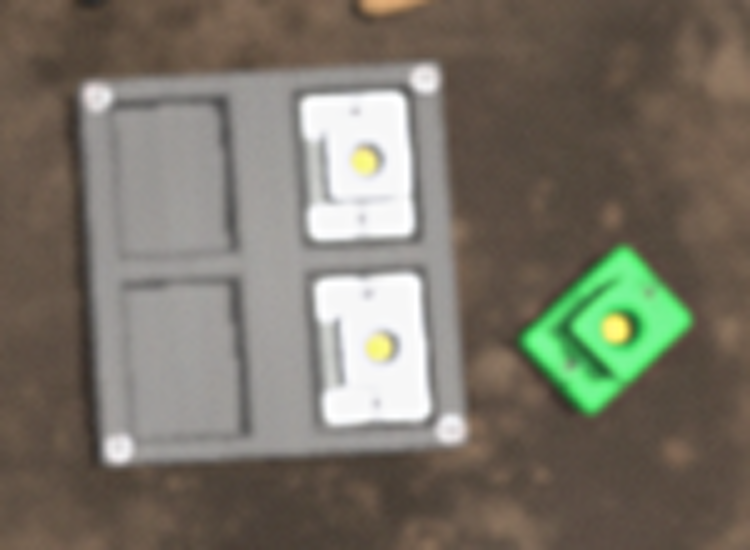

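View pics/c2.png

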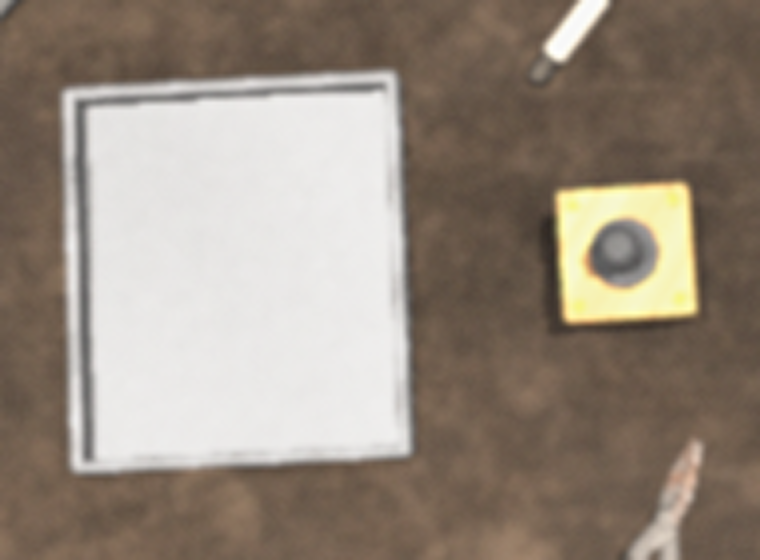

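```bash
python3 - <<'E'
from h import *
c=cam('top')
def P(off,s,l,z): return np.array([plane(c,(off[0]+(u-(s-1)/2)/s,off[1]+(v-(s-1)/2)/s),z)[:2] for u,v in l])
for nm,off,s,l,z in [('die',(310,170),5,[(80,83),(440,63),(467,440),(102,465)],30),('tray',(110,160),4,[(63,90),(396,72),(411,455),(73,471)],33),('stand',(110,160),4,[(555,190),(690,182),(697,316),(563,323)],100)]:
    q=P(off,s,l,z); print(nm,q.mean(0).round(1),[round(float(np.linalg.norm(q[i]-q[i-1])),1) for i in range(4)], 'edge angs',[round(float(np.degrees(np.arctan2(*(q[i]-q[i-1])[::-1]))),1) for i in range(4)])
print('pins',P((310,170),5,[(365,160),(380,347)],52).round(1))
print('punch top',P((110,160),4,[(623,250)],166).round(1), 'collar',P((110,160),4,[(624,254)],108).round(1))
s=telemetry.sense(); print(s['time'],totool([0,0,0]))
E
```

```text
die [ 568.2 -244.7] [192.2, 181.5, 189.4, 181.8] edge angs [1.6, -88.2, -178.3, 92.7]
tray [565.8 247.3] [240.9, 212.8, 241.6, 212.5] edge angs [1.8, -88.3, -178.2, 91.5]
stand [567.3  -3.2] [79.7, 81.0, 80.1, 79.9] edge angs [2.6, -87.9, -178.2, 91.7]
pins [[ 616.1 -289.5]
 [ 523.7 -293.4]]
punch top [[564.7  -5.2]] collar [[566.   -2.3]]
0.15 [-7.37314324e-02 -5.99214212e+02  2.07540699e+02]
```

The die, tray and stand measure close to their given sizes. The die sits at (568,-245) with about 2° yaw and the punch axis is near (565,-4). I'll turn the jaws to line up with the die and look down at the punch from above.

```bash
python3 -m inch '[[[-10,-7.5,-1],[0,0,0.2],1],[[-20,-15,-2],[0,0,0.4],1],[[-30,-22,-3],[0,0,0.6],1],[[-40,-30,-5],[0,0,0.8],1],[[-51.9,-37.6,-5.3],[0,0,1.122],1],[[-51.9,-37.6,-5.3],[0,0,1.122],1],[[-51.9,-37.6,-5.3],[0,0,1.122],1],[[-51.9,-37.6,-5.3],[0,0,1.122],1],[[-51.9,-37.6,-5.3],[0,0,1.122],1],[[-51.9,-37.6,-5.3],[0,0,1.122],1],[[-51.9,-37.6,-5.3],[0,0,1.122],1],[[-51.9,-37.6,-5.3],[0,0,1.122],1],[[-51.9,-37.6,-5.3],[0,0,1.122],1],[[-51.9,-37.6,-5.3],[0,0,1.122],1],[[-51.9,-37.6,-5.3],[0,0,1.122],1],[[-51.9,-37.6,-5.3],[0,0,1.122],1],[[-51.9,-37.6,-5.3],[0,0,1.122],1],[[-51.9,-37.6,-5.3],[0,0,1.122],1],[[-51.9,-37.6,-5.3],[0,0,1.122],1],[[-51.9,-37.6,-5.3],[0,0,1.122],1]]' 80; python3 - <<'E'
from h import *
im,c=grab('wrist','pics/w1.png'); s=telemetry.sense(); print(s['tool_pos'],s['tcp_rot'],s['time'])
print(proj(c,[565,-4,166]),proj(c,[567,-3,100]))
E
```

```text
time: 2.15
tool_pos: [565.1, -3.0, 260.7]
tcp_rot: [180.0, 0.0, 92.1]
ft_force: [-0.6, -0.1, 0.1]
finger_gap: 85.5
[565.19142773  -3.18903311 260.6291072 ] [1.79985907e+02 2.92378542e-03 9.20411653e+01] 2.2
[278.21958471 209.11745894] [280.37208064 189.17444148]
```

View pics/w1.png

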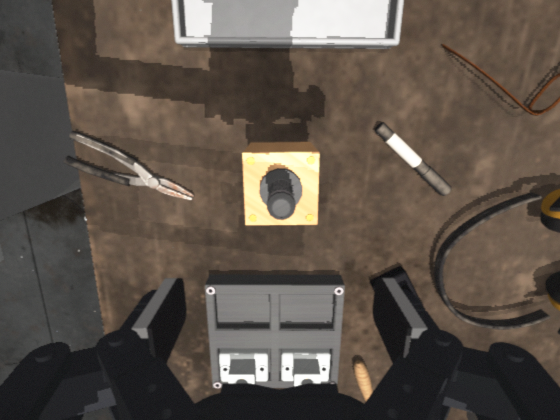

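The close view shows the steel punch at (281,206) standing in its wooden block at (281,188). I'll measure both.

```bash
python3 - <<'E'
from h import *
im=cv2.imread('pics/w1.png'); c=cam('wrist')
hsv=cv2.cvtColor(im,cv2.COLOR_BGR2HSV); m=((hsv[...,1]>70)&(hsv[...,2]>170)).astype(np.uint8)
m[:140]=0;m[240:]=0;m[:,:230]=0;m[:,330:]=0
ys,xs=np.nonzero(m); print(xs.min(),xs.max(),ys.min(),ys.max())
cn=max(cv2.findContours(m,0,2)[0],key=cv2.contourArea); rc=cv2.minAreaRect(cn); print(rc)
b=cv2.boxPoints(rc); q=np.array([plane(c,p,100)[:2] for p in b]); print(q.round(1),q.mean(0))
cv2.imwrite('pics/w1c.png',cv2.resize(im[130:240,220:340],None,fx=6,fy=6,interpolation=cv2.INTER_CUBIC))
E
```

```text
242 319 151 225
((281.0889587402344, 187.94821166992188), (73.48529815673828, 77.20455169677734), 88.85424041748047)
[[527.4  33.2]
 [603.7  37.5]
 [611.  -39.5]
 [529.  -44.2]] [567.77416306  -3.22948665]
```

View pics/w1c.png

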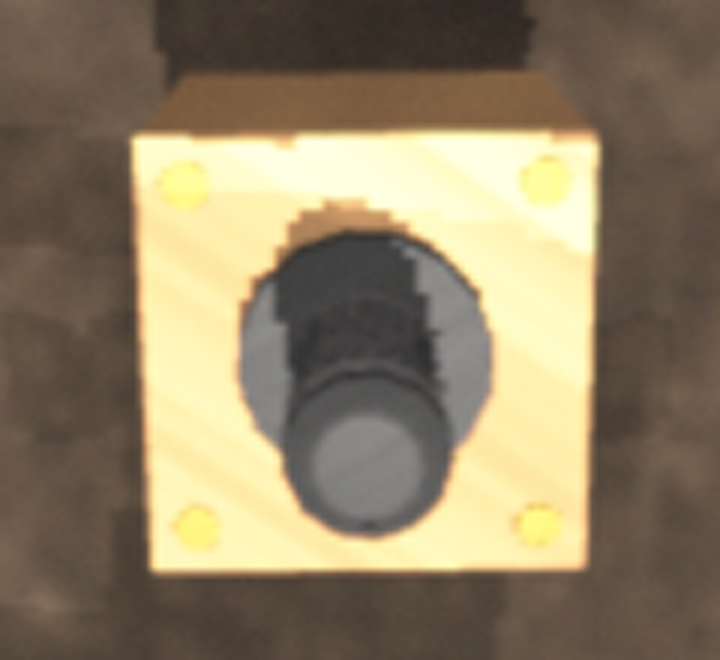

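```bash
python3 - <<'E'
from h import *
c=cam('wrist')
print('collar',plane(c,(280.6,188.9),108),'top',plane(c,(280.7,205.6),166))
print('screws',np.mean([plane(c,(220+(u-2.5)/6,130+(v-2.5)/6),100) for u,v in [(185,185),(547,182),(538,525),(198,528)]],0))
print(telemetry.sense()['tool_pos'])
E
```

```text
collar [567.15371703  -0.89468967 108.        ] top [566.99814845  -0.99966419 166.        ]
screws [567.4383154   -3.53461284 100.        ]
[565.19142773  -3.18903311 260.6291072 ]
```

```bash
python3 -m inch '[[[0.2,0.2,4],[0,0,0],1],[[0.2,0.2,8],[0,0,0],1],[[0.2,0.2,11],[0,0,0],1],[[0.2,0.2,13],[0,0,0],1],[[0.2,0.2,13.9],[0,0,0],1],[[0.2,0.2,13.9],[0,0,0],1],[[0.2,0.2,13.9],[0,0,0],0.2],[[0.2,0.2,13.9],[0,0,0],0.2],[[0.2,0.2,13.9],[0,0,0],0],[[0.2,0.2,13.9],[0,0,0],0],[[0.2,0.2,13.9],[0,0,0],0],[[0.2,0.2,13.9],[0,0,0],0],[[0.2,0.2,13.9],[0,0,0],0],[[0.2,0.2,13.9],[0,0,0],0]]' 100; python3 - <<'E'
from h import *
im,c=grab('wrist','pics/w2.png');im,c=grab('scene','pics/s2.png'); s=telemetry.sense(); print(s['tool_pos'],s['ft_force'],s['wrist_torque'])
E
```

```text
time: 3.6
tool_pos: [567.6, -1.6, 122.8]
tcp_rot: [179.9, 0.0, 92.0]
ft_force: [-3.1, -1.4, 6.0]
finger_gap: 19.4
[567.58615056  -1.60764907 122.78299358] [-2.67919053 -0.2083186   5.46080623] [-0.01864741  0.49263412  0.01127091]
```

View pics/w2.png

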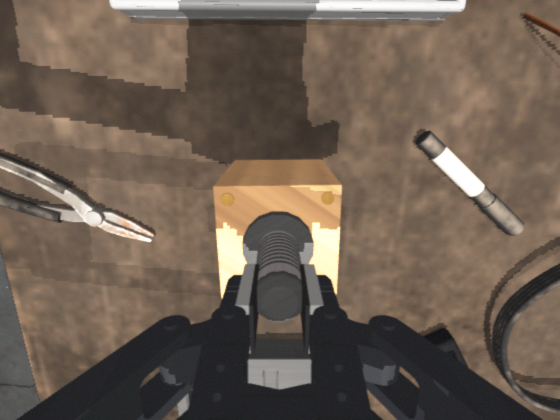

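View pics/s2.png

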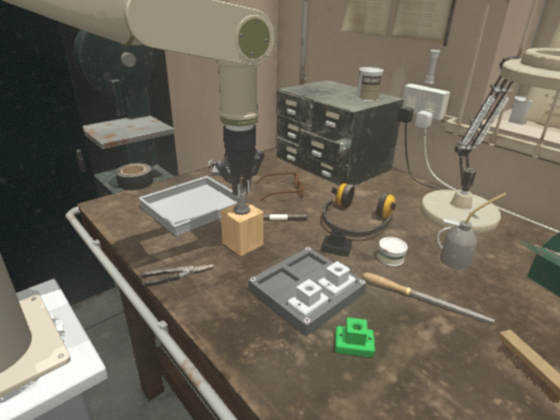

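```bash
python3 -m inch '[[[0,0,-1],[0,0,0],0],[[0,0,-3],[0,0,0],0],[[0,0,-6],[0,0,0],0],[[0,0,-9],[0,0,0],0],[[0,0,-12],[0,0,0],0],[[0,0,-14],[0,0,0],0],[[0,0,-14],[0,0,0],0],[[0,0,-14],[0,0,0],0],[[0,0,-14],[0,0,0],0]]'; python3 - <<'E'
from h import *
im,c=grab('wrist','pics/w3.png');im,c=grab('scene','pics/s3.png'); s=telemetry.sense(); print(s['tool_pos'],s['ft_force'],s['wrist_torque'])
E
```

```text
time: 4.6
tool_pos: [566.2, -1.4, 259.4]
tcp_rot: [-179.8, -0.0, 92.0]
ft_force: [-0.6, -0.3, -2.6]
finger_gap: 19.8
[566.21977     -1.42987875 259.39260365] [ 0.63011995  0.22588071 -2.60755739] [-0.02154109 -0.04101864  0.01575737]
```

View pics/w3.png

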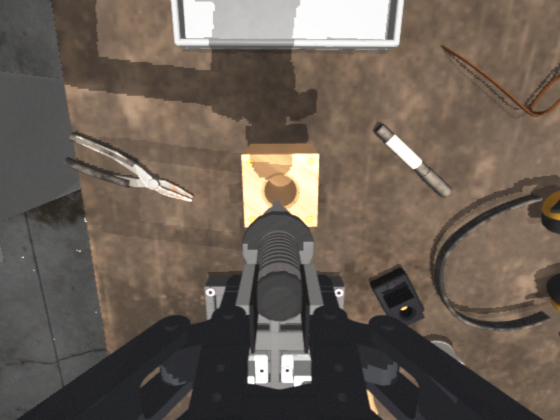

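View pics/s3.png

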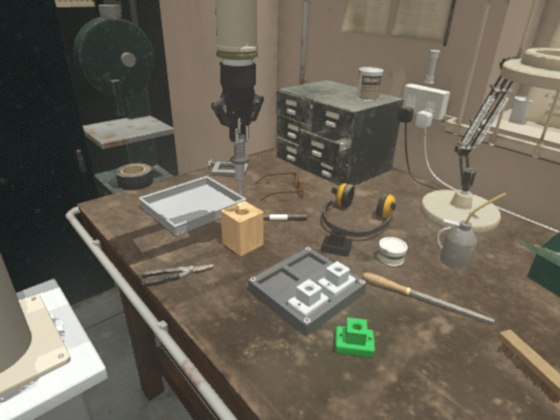

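The punch is held, with about 2.6 N of weight on the wrist. Its nose shows at about (278,205) and the empty socket at (281,190).

```bash
python3 - <<'E'
from h import *
im=cv2.imread('pics/w3.png')
cv2.imwrite('pics/w3c.png',cv2.resize(im[145:275,215:345],None,fx=5,fy=5,interpolation=cv2.INTER_CUBIC))
im=cv2.imread('pics/s3.png')
cv2.imwrite('pics/s3c.png',cv2.resize(im[110:260,200:290],None,fx=4,fy=4,interpolation=cv2.INTER_CUBIC))
c=cam('wrist');s=telemetry.sense();t=s['tool_pos']
for z in (108,104,112): print(proj(c,[t[0],t[1],t[2]-z]))
c=cam('scene')
for z in (112,14,-40): print(proj(c,[t[0],t[1],t[2]-z]))
E
```

```text
[278.91421342 203.59876536]
[278.89456427 204.89875669]
[278.93334913 202.33274328]
[240.6365173  194.44020466]
[239.61108679 157.42034534]
[239.00008785 135.36220059]
```

View pics/w3c.png

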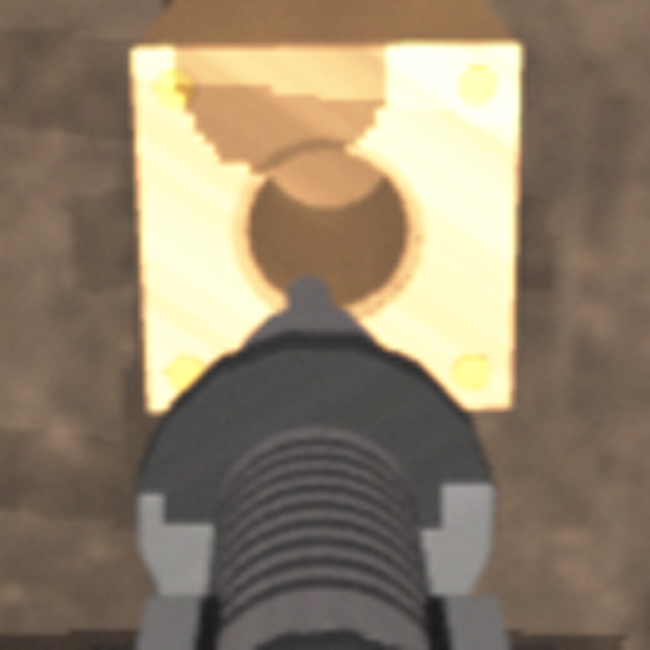

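View pics/s3c.png

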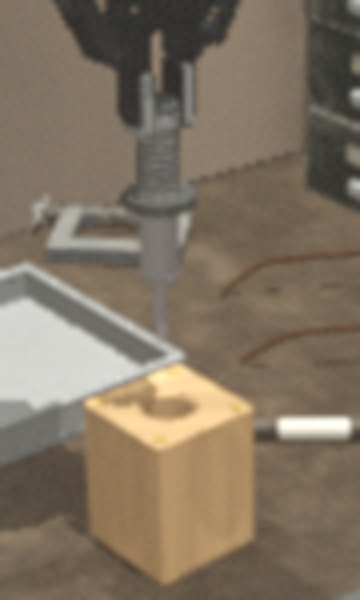

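```bash
python3 -m inch '[[[-2,0.3,0],[0,0,0],0],[[-6,1,0],[0,0,0],0],[[-10,1.5,0],[0,0,0],0],[[-14,2,0],[0,0,0],0],[[-18,2.6,0],[0,0,0],0],[[-22,3.2,0],[0,0,0],0],[[-26,3.8,1],[0,0,0],0],[[-28,4.1,2],[0,0,0],0],[[-29,4.2,3],[0,0,0],0],[[-29,4.2,4],[0,0,0],0],[[-29,4.2,4],[0,0,0],0],[[-29,4.2,4],[0,0,0],0],[[-29,4.2,4],[0,0,0],0]]'; python3 - <<'E'
from h import *
im,c=grab('wrist','pics/w4.png'); s=telemetry.sense(); print(s['tool_pos'],s['ft_force'],s['tcp_rot'])
cv2.imwrite('pics/w4c.png',cv2.resize(im[120:270,205:355],None,fx=5,fy=5,interpolation=cv2.INTER_CUBIC))
im,c=grab('scene','pics/s4.png')
cv2.imwrite('pics/s4c.png',cv2.resize(im[200:340,250:400],None,fx=5,fy=5,interpolation=cv2.INTER_CUBIC))
im,c=grab('top','pics/t4.png')
E
```

```text
time: 6.0
tool_pos: [619.8, -288.7, 222.6]
tcp_rot: [179.9, 0.0, 92.1]
ft_force: [0.1, -0.4, -2.5]
finger_gap: 19.5
[ 619.91414501 -288.93631853  222.82489466] [-0.09916897 -0.04303894 -3.13182301] [1.79910819e+02 4.89259329e-02 9.20845963e+01]
```

View pics/w4.png

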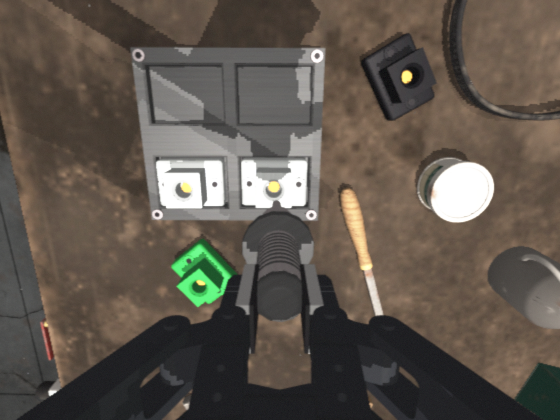

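View pics/w4c.png

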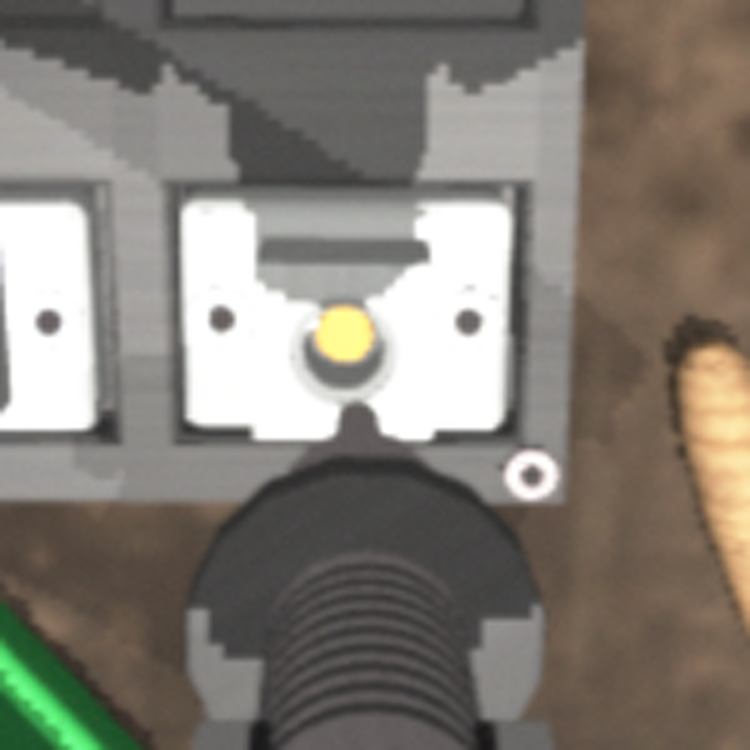

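View pics/s4c.png

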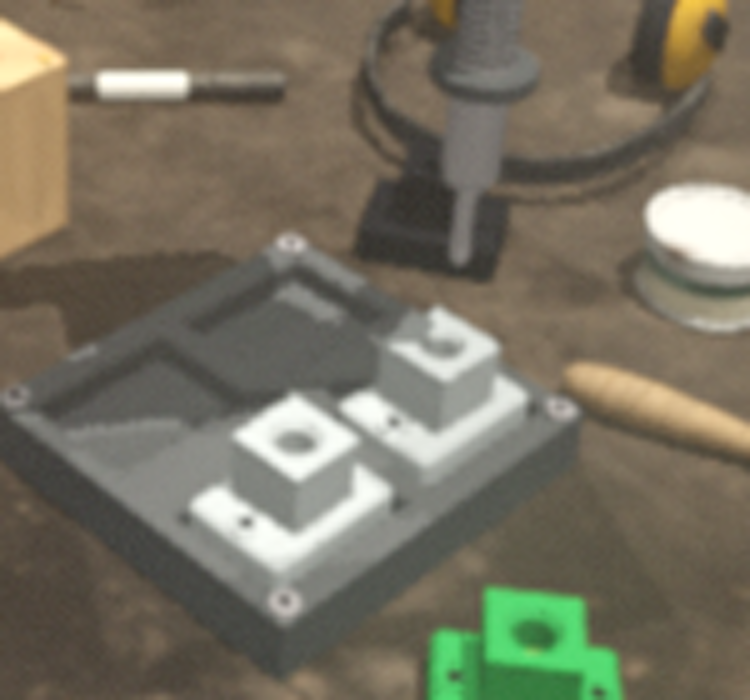

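```bash
python3 - <<'E'
from h import *
c=cam('wrist')
f=lambda u,v:(205+(u-2)/5,120+(v-2)/5)
print('pin',plane(c,f(344,333),52),'rim',plane(c,f(345,350),68),'tip@112',plane(c,f(357,415),telemetry.sense()['tool_pos'][2]-112))
im=cv2.imread('pics/w4.png'); h=cv2.cvtColor(im,cv2.COLOR_BGR2HSV)
m=cv2.inRange(h,(20,90,150),(35,255,255)); n,l,st,ce=cv2.connectedComponentsWithStats(m)
for i in range(1,n):
    if st[i,4]>30: print(st[i],ce[i],plane(c,ce[i],52))
s=cam('scene'); g=lambda u,v:(250+(u-2)/5,200+(v-2)/5)
t=tri([(c,f(357,415)),(s,g(459,262))]); print('tip tri',t, 'TCP',telemetry.sense()['tool_pos'])
print('rim tri',tri([(c,f(345,350)),(s,g(444,345))]))
print('rim2 scene',plane(s,g(298,442),68),'rim1',plane(s,g(444,345),68))
E
```

```text
pin [ 614.47586929 -288.92493088   52.        ] rim [ 614.91713746 -288.62991875   68.        ] tip@112 [ 617.72081884 -289.80250566  110.63821886]
[401  71  11  12  99] [405.97979798  76.3030303 ] [ 737.31275289 -177.21707845   52.        ]
[268 181  12  11  96] [273.39583333 186.36458333] [ 614.47703926 -289.10282295   52.        ]
[181 183  10   9  60] [185.6        187.53333333] [ 521.82866773 -293.75521242   52.        ]
[357 237   8  17  48] [360.58333333 244.0625    ] [ 714.07509679 -351.62790779   52.        ]
[196 280   9   6  33] [200.12121212 282.51515152] [ 532.70764747 -406.92172054   52.        ]
tip tri [ 617.7184969  -289.5046863   111.66260818] TCP [ 619.77901907 -289.34207234  222.63821886]
rim tri [ 615.04098409 -288.67435705   68.33838359]
rim2 scene [ 522.19868089 -293.10553783   68.        ] rim1 [ 615.54223151 -288.50302385   68.        ]
```

```bash
python3 -m inch '[[[0.1,-0.3,0],[0,0,0],0],[[0.1,-0.3,0],[0,0,0],0],[[0.1,-0.3,1],[0,0,0],0],[[0.1,-0.3,2],[0,0,0],0],[[0.1,-0.3,3],[0,0,0],0],[[0.1,-0.3,3],[0,0,0],0],[[0.1,-0.3,3],[0,0,0],0]]' 120; python3 - <<'E'
from h import *
im,c=grab('wrist','pics/w5.png'); s=telemetry.sense(); print(s['tool_pos'],s['ft_force'],s['tcp_rot'])
cv2.imwrite('pics/w5c.png',cv2.resize(im[120:270,205:355],None,fx=4,fy=4,interpolation=cv2.INTER_CUBIC))
im,c=grab('scene','pics/s5.png')
cv2.imwrite('pics/s5c.png',cv2.resize(im[200:340,250:400],None,fx=4,fy=4,interpolation=cv2.INTER_CUBIC))
E
```

```text
time: 6.85
tool_pos: [615.8, -288.7, 190.5]
tcp_rot: [-179.9, -0.1, 92.0]
ft_force: [0.6, 0.1, -3.3]
finger_gap: 18.7
[ 616.21120253 -288.95184713  191.33505917] [-0.24683122  0.74277316 -2.65932484] [-1.79982877e+02 -1.09501229e-02  9.20052242e+01]
```

View pics/w5c.png

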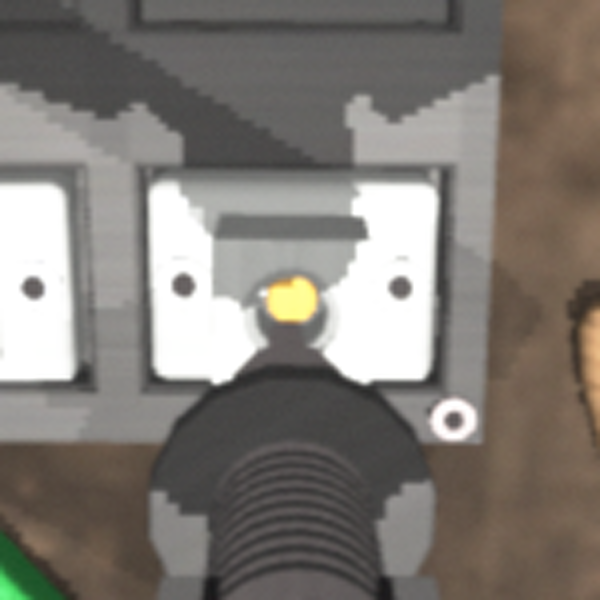

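View pics/s5c.png

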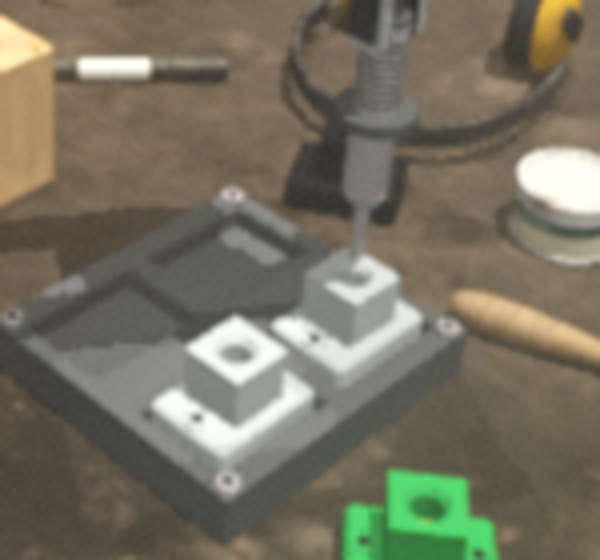

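The nose and pin share column 291 in the crop, so they are aligned. I'll go down in steps and watch the force.

```bash
python3 -m inch '[[[0,0,1],[0,0,0],0],[[0,0,2],[0,0,0],0],[[0,0,2.5],[0,0,0],0],[[0,0,2.8],[0,0,0],0],[[0,0,2.9],[0,0,0],0],[[0,0,3],[0,0,0],0],[[0,0,3],[0,0,0],0]]'; python3 -m inch '[[[0,0,0.1],[0,0,0],0],[[0,0,0.2],[0,0,0],0],[[0,0,0.3],[0,0,0],0],[[0,0,0.4],[0,0,0],0],[[0,0,0.5],[0,0,0],0],[[0,0,0.5],[0,0,0],0]]';python3 -m inch '[[[0,0,0.1],[0,0,0],0],[[0,0,0.2],[0,0,0],0],[[0,0,0.3],[0,0,0],0],[[0,0,0.4],[0,0,0],0],[[0,0,0.4],[0,0,0],0]]'
```

```text
time: 7.65
tool_pos: [616.5, -289.2, 162.4]
tcp_rot: [180.0, 0.0, 92.0]
ft_force: [-1.9, -0.1, 5.0]
finger_gap: 18.9
time: 8.25
tool_pos: [616.1, -288.7, 155.7]
tcp_rot: [-180.0, -0.0, 92.0]
ft_force: [-0.0, -0.3, -0.0]
finger_gap: 18.7
time: 8.75
tool_pos: [616.7, -289.5, 154.1]
tcp_rot: [179.9, 0.1, 92.0]
ft_force: [-2.3, 0.7, 6.9]
finger_gap: 18.9
```

Contact, then the trip (force fell back), and now it is solid on the pin. Next I drive the pin.

```bash
python3 -m inch '[[[0,0,0.1],[0,0,0],0],[[0,0,0.2],[0,0,0],0],[[0,0,0.3],[0,0,0],0],[[0,0,0.3],[0,0,0],0]]';python3 -m inch '[[[0,0,0.1],[0,0,0],0],[[0,0,0.2],[0,0,0],0],[[0,0,0.2],[0,0,0],0]]';python3 -m inch '[[[0,0,0.1],[0,0,0],0],[[0,0,0.1],[0,0,0],0]]';python3 -m inch '[[[0,0,0.1],[0,0,0],0],[[0,0,0.1],[0,0,0],0]]'
```

```text
time: 9.15
tool_pos: [616.8, -289.6, 151.4]
tcp_rot: [179.9, 0.1, 92.0]
ft_force: [-2.8, -0.1, 8.9]
finger_gap: 18.8
time: 9.45
tool_pos: [616.8, -289.6, 149.4]
tcp_rot: [179.9, 0.1, 92.0]
ft_force: [-3.0, 1.0, 9.2]
finger_gap: 18.7
time: 9.65
tool_pos: [616.9, -289.6, 148.4]
tcp_rot: [179.9, 0.1, 92.0]
ft_force: [-3.2, 0.4, 7.9]
finger_gap: 18.8
time: 9.85
tool_pos: [617.0, -289.8, 148.0]
tcp_rot: [179.9, 0.1, 92.0]
ft_force: [-2.9, 0.7, 10.5]
finger_gap: 18.5
```

```bash
for i in 1; do python3 -m inch '[[[0,0,0.1],[0,0,0],0],[[0,0,0.1],[0,0,0],0]]';python3 -m inch '[[[0,0,0.1],[0,0,0],0],[[0,0,0.1],[0,0,0],0]]'; python3 -m inch '[[[0,0,0.1],[0,0,0],0],[[0,0,0.1],[0,0,0],0]]'; done | grep -E "tool_pos|force"
```

```text
tool_pos: [617.3, -290.0, 147.8]
ft_force: [-2.8, 0.6, 13.4]
tool_pos: [617.6, -290.3, 147.6]
ft_force: [-2.7, 0.4, 16.1]
tool_pos: [618.0, -290.6, 147.4]
ft_force: [-3.9, 0.1, 20.0]
```

The force climbs with no further travel at TCP z of about 147.5 (expected 147), so the pin is home. I'll lift and check.

```bash
python3 -m inch '[[[0,0,-0.5],[0,0,0],0],[[0,0,-1.5],[0,0,0],0],[[0,0,-3],[0,0,0],0],[[0,0,-5],[0,0,0],0],[[0,0,-6],[0,0,0],0],[[0,0,-6],[0,0,0],0],[[0,0,-6],[0,0,0],0]]'; python3 - <<'E'
from h import *
im,c=grab('wrist','pics/w6.png'); s=telemetry.sense(); print(s['tool_pos'],s['ft_force'],s['tcp_rot'])
cv2.imwrite('pics/w6c.png',cv2.resize(im[110:260,150:350],None,fx=4,fy=4,interpolation=cv2.INTER_CUBIC))
im,c=grab('scene','pics/s6.png')
cv2.imwrite('pics/s6c.png',cv2.resize(im[200:340,250:400],None,fx=4,fy=4,interpolation=cv2.INTER_CUBIC))
E
```

```text
time: 11.15
tool_pos: [616.1, -288.9, 202.0]
tcp_rot: [-180.0, -0.0, 92.0]
ft_force: [0.4, 0.4, -3.2]
finger_gap: 18.9
[ 615.76751548 -288.71151054  201.21550355] [ 0.236844    0.55965772 -3.66650813] [-1.79911866e+02 -5.03778436e-02  9.20055179e+01]
```

View pics/w6c.png

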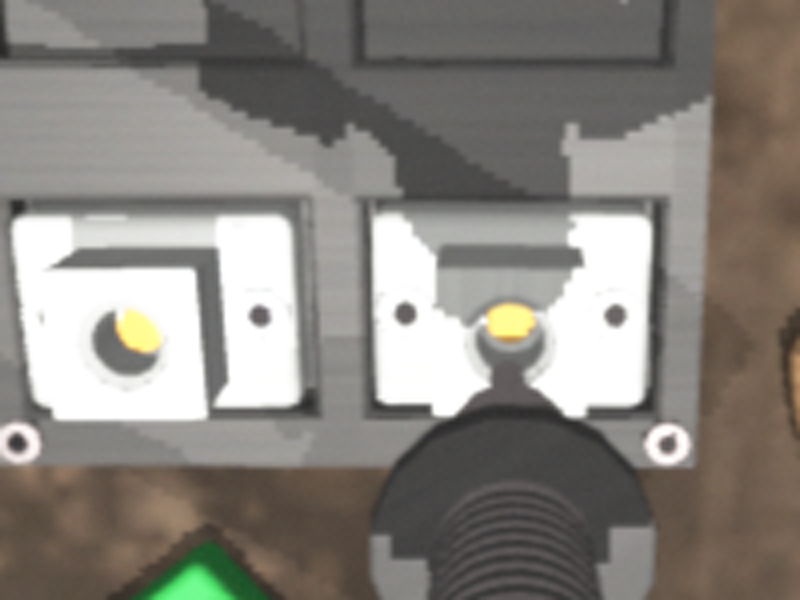

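View pics/s6c.png

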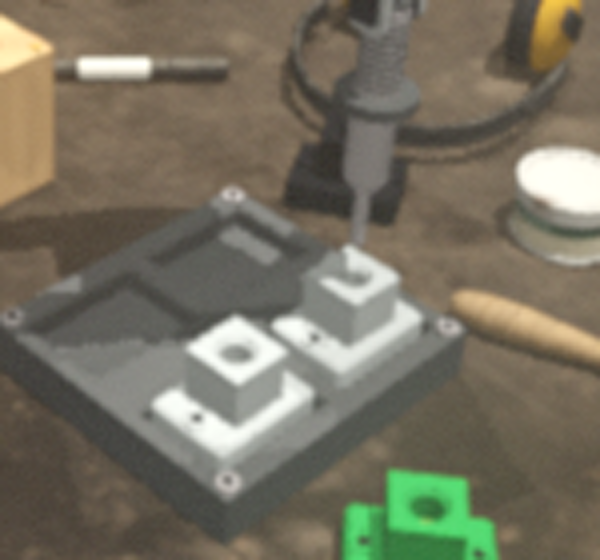

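```bash
python3 -m inch '[[[0,-1,0],[0,0,0],0],[[0,-3,0],[0,0,0],0],[[0,-5.5,0],[0,0,0],0],[[-0.1,-8,0],[0,0,0],0],[[-0.1,-9,0],[0,0,0],0],[[-0.13,-9.25,0],[0,0,0],0],[[-0.13,-9.25,0],[0,0,0],0],[[-0.13,-9.25,1],[0,0,0],0],[[-0.13,-9.25,1],[0,0,0],0],[[-0.13,-9.25,1],[0,0,0],0]]'; python3 - <<'E'
from h import *
im,c=grab('wrist','pics/w7.png'); s=telemetry.sense(); print(s['tool_pos'],s['ft_force'],s['tcp_rot'])
cv2.imwrite('pics/w7c.png',cv2.resize(im[110:260,200:400],None,fx=4,fy=4,interpolation=cv2.INTER_CUBIC))
im,cs=grab('scene','pics/s7.png')
cv2.imwrite('pics/s7c.png',cv2.resize(im[200:340,250:400],None,fx=4,fy=4,interpolation=cv2.INTER_CUBIC))
im=cv2.imread('pics/w7.png'); h=cv2.cvtColor(im,cv2.COLOR_BGR2HSV)
m=cv2.inRange(h,(20,90,150),(35,255,255)); n,l,st,ce=cv2.connectedComponentsWithStats(m)
for i in range(1,n):
    if st[i,4]>30: print(st[i],ce[i],plane(c,ce[i],52))
E
```

```text
time: 12.25
tool_pos: [523.9, -293.0, 191.3]
tcp_rot: [-179.9, -0.1, 92.0]
ft_force: [-1.1, 1.1, -2.4]
finger_gap: 18.9
[ 524.03816251 -293.16675054  191.83208672] [ 0.09868551  0.11211387 -2.65880028] [-1.79952426e+02 -3.78052660e-02  9.20337599e+01]
[526  67   6  11  50] [528.5   72.28] [ 734.65777883 -176.6179021    52.        ]
[272 189  13  11 104] [278.03846154 194.09615385] [ 523.14342647 -292.56108328   52.        ]
[369 190   8   7  36] [373.30555556 193.38888889] [ 614.88412117 -288.47352323   52.        ]
[447 230   9  30  79] [451.55696203 243.21518987] [ 700.64426889 -337.36404727   52.        ]
```

View pics/w7c.png

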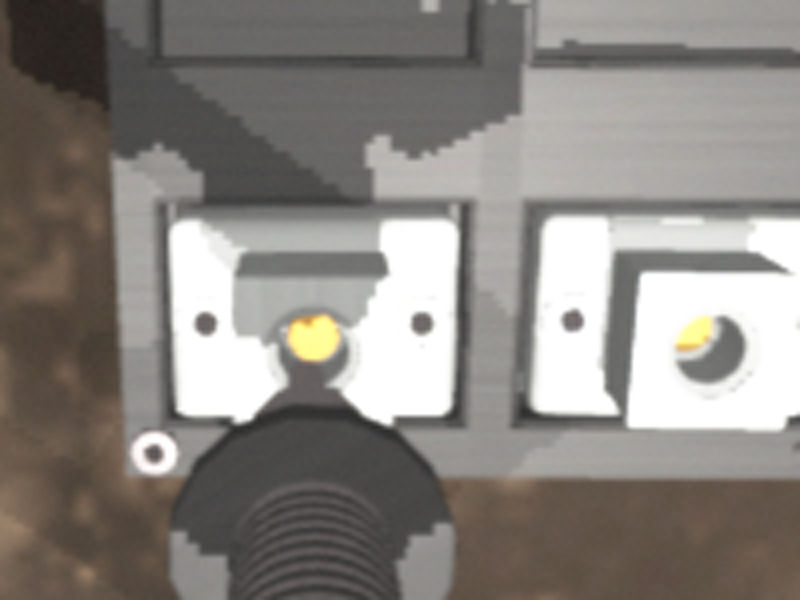

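View pics/s7c.png

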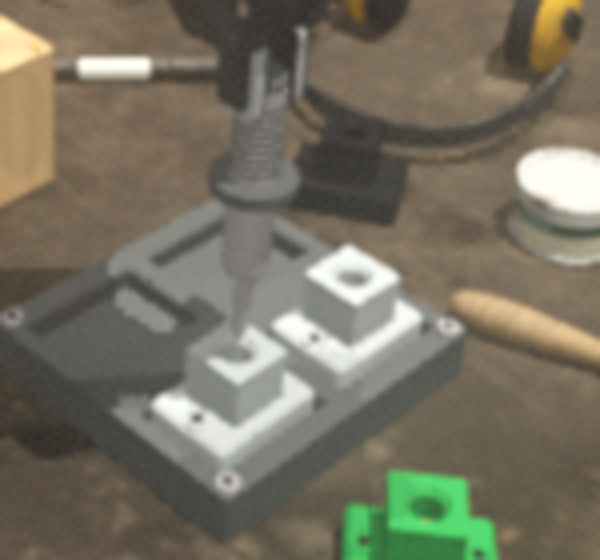

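The nose is over the second well at (312,375) in the crop, with the pin at (313,337). I'll use the same press, shifted 1 mm.

```bash
python3 -m inch '[[[0.05,0.1,0.5],[0,0,0],0],[[0.05,0.1,1.5],[0,0,0],0],[[0.05,0.1,2.2],[0,0,0],0],[[0.05,0.1,2.7],[0,0,0],0],[[0.05,0.1,2.8],[0,0,0],0],[[0.05,0.1,2.9],[0,0,0],0],[[0.05,0.1,3],[0,0,0],0]]' | grep -E "pos|force"; python3 -m inch '[[[0,0,0.1],[0,0,0],0],[[0,0,0.2],[0,0,0],0],[[0,0,0.3],[0,0,0],0],[[0,0,0.4],[0,0,0],0],[[0,0,0.5],[0,0,0],0],[[0,0,0.5],[0,0,0],0]]'| grep -E "pos|force";python3 -m inch '[[[0,0,0.1],[0,0,0],0],[[0,0,0.2],[0,0,0],0],[[0,0,0.3],[0,0,0],0],[[0,0,0.4],[0,0,0],0],[[0,0,0.4],[0,0,0],0]]'| grep -E "pos|force"; python3 -m inch '[[[0,0,0.1],[0,0,0],0],[[0,0,0.2],[0,0,0],0],[[0,0,0.3],[0,0,0],0],[[0,0,0.3],[0,0,0],0]]'| grep -E "pos|force"; python3 -m inch '[[[0,0,0.1],[0,0,0],0],[[0,0,0.2],[0,0,0],0],[[0,0,0.2],[0,0,0],0]]'| grep -E "pos|force"; python3 -m inch '[[[0,0,0.1],[0,0,0],0],[[0,0,0.1],[0,0,0],0]]' | grep -E "pos|force"
```

```text
tool_pos: [525.0, -293.3, 163.3]
ft_force: [-2.0, -0.6, 2.7]
tool_pos: [524.8, -292.8, 156.9]
ft_force: [-0.5, -0.4, 1.2]
tool_pos: [525.0, -293.3, 154.2]
ft_force: [-1.5, 0.4, 5.3]
tool_pos: [525.3, -293.6, 152.1]
ft_force: [-2.5, 0.2, 9.4]
tool_pos: [525.4, -293.6, 150.1]
ft_force: [-2.4, 0.8, 9.2]
tool_pos: [525.4, -293.6, 149.1]
ft_force: [-2.1, 0.4, 9.1]
```

```bash
for i in 1; do python3 -m inch '[[[0,0,0.1],[0,0,0],0],[[0,0,0.1],[0,0,0],0]]';python3 -m inch '[[[0,0,0.1],[0,0,0],0],[[0,0,0.1],[0,0,0],0]]'; python3 -m inch '[[[0,0,0.1],[0,0,0],0],[[0,0,0.1],[0,0,0],0]]';python3 -m inch '[[[0,0,0.1],[0,0,0],0],[[0,0,0.1],[0,0,0],0]]'; python3 -m inch '[[[0,0,0.1],[0,0,0],0],[[0,0,0.1],[0,0,0],0]]'; done | grep -E "tool_pos|force"
```

```text
tool_pos: [525.4, -293.7, 148.1]
ft_force: [-2.3, -0.2, 9.1]
tool_pos: [525.7, -294.0, 147.9]
ft_force: [-2.4, 0.1, 12.1]
tool_pos: [526.0, -294.3, 147.6]
ft_force: [-3.2, 0.4, 15.3]
tool_pos: [526.4, -294.6, 147.5]
ft_force: [-3.9, -0.2, 18.6]
tool_pos: [526.7, -294.9, 147.3]
ft_force: [-4.4, 1.0, 21.7]
```

Second pin is home at the same depth. I'll lift, check both, and work out the socket position from picture w3.

```bash
python3 -m inch '[[[0,0,-0.5],[0,0,0],0],[[0,0,-1.5],[0,0,0],0],[[0,0,-3],[0,0,0],0],[[0,0,-5],[0,0,0],0],[[0,0,-8],[0,0,0],0],[[0,0,-11],[0,0,0],0],[[0,0,-12],[0,0,0],0],[[0,0,-12],[0,0,0],0],[[0,0,-12],[0,0,0],0]]'; python3 - <<'E'
from h import *
im,c=grab('wrist','pics/w8.png'); s=telemetry.sense(); print(s['tool_pos'],s['ft_force'],s['tcp_rot'])
cv2.imwrite('pics/w8c.png',cv2.resize(im[110:260,200:400],None,fx=4,fy=4,interpolation=cv2.INTER_CUBIC))
im,cs=grab('scene','pics/s8.png')
cv2.imwrite('pics/s8c.png',cv2.resize(im[160:340,250:400],None,fx=4,fy=4,interpolation=cv2.INTER_CUBIC)[:600])
m=viewer.camera_model('wrist');T=np.eye(4);T[:3,:3]=R.from_euler('xyz',[-179.9,0,92.0],degrees=True).as_matrix();T[:3,3]=[566.2,-1.4,259.4]
print('socket',plane((m,T@m['mount']),(280.6,190.6),100))
s3=cv2.imread('pics/s3.png')
print('socket scene',plane(cs,(200+(172-1.5)/4,110+(404-1.5)/4),100))
E
```

```text
time: 16.95
tool_pos: [524.3, -292.6, 260.8]
tcp_rot: [-179.9, -0.1, 92.0]
ft_force: [-1.6, 0.4, -2.9]
finger_gap: 18.6
[ 524.01799955 -292.43588874  260.11113675] [ 0.44812657  0.36102098 -2.5571389 ] [-1.79838509e+02 -1.15496932e-01  9.20021144e+01]
socket [567.998949    -2.54918824 100.        ]
socket scene [570.59146491  -1.95961456 100.        ]
```

View pics/w8c.png

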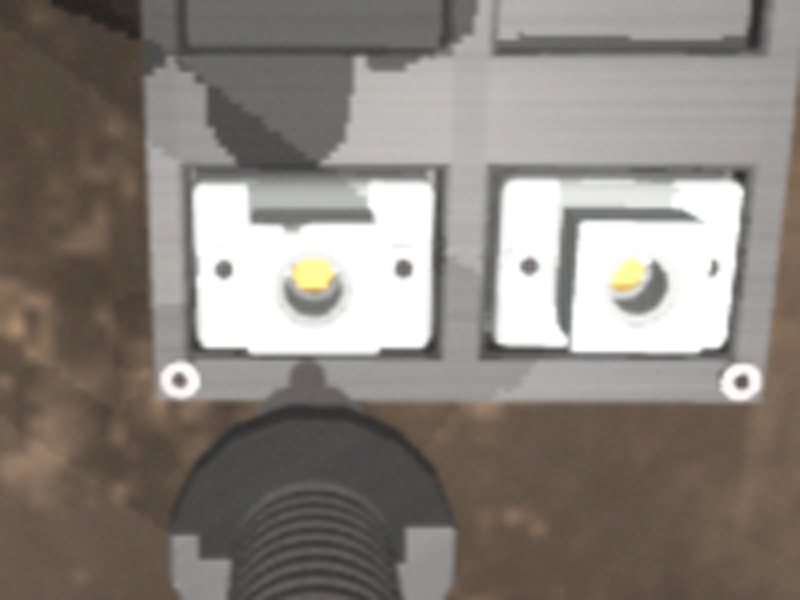

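View pics/s8c.png

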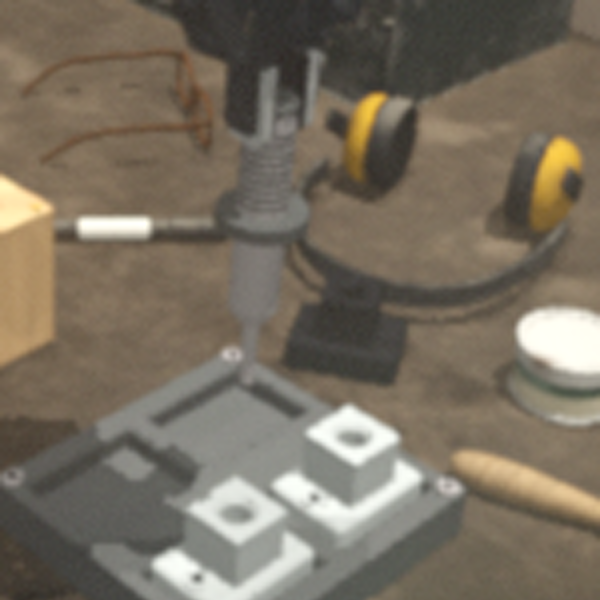

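Both pins sit deep in their wells: the yellow is clipped at (312,273) and (630,275). Next is back over the socket.

```bash
python3 -m inch '[[[2,0.3,0],[0,0,0],0],[[6,1,0],[0,0,0],0],[[10,2,0],[0,0,0],0],[[14,3,0],[0,0,0],0],[[18,3.6,0],[0,0,0],0],[[22,4.3,0],[0,0,0],0],[[26,5,0],[0,0,0],0],[[28,5.4,0],[0,0,0],0],[[28.8,5.5,0],[0,0,0],0],[[28.8,5.5,1],[0,0,0],0],[[28.8,5.5,2],[0,0,0],0],[[28.8,5.5,3],[0,0,0],0],[[28.8,5.5,3],[0,0,0],0],[[28.8,5.5,3],[0,0,0],0]]'; python3 - <<'E'
from h import *
im,c=grab('wrist','pics/w9.png'); s=telemetry.sense(); print(s['tool_pos'],s['ft_force'],s['tcp_rot'])
cv2.imwrite('pics/w9c.png',cv2.resize(im[130:280,200:360],None,fx=4,fy=4,interpolation=cv2.INTER_CUBIC))
im,cs=grab('scene','pics/s9.png')
cv2.imwrite('pics/s9c.png',cv2.resize(im[120:260,190:300],None,fx=4,fy=4,interpolation=cv2.INTER_CUBIC)[:600])
E
```

```text
time: 18.45
tool_pos: [569.3, -4.0, 231.8]
tcp_rot: [-179.9, -0.0, 91.9]
ft_force: [-0.5, -1.1, -1.9]
finger_gap: 18.7
[569.7019055   -3.89255835 232.51634348] [ 0.04490958 -0.40703984 -1.81519856] [-1.79996486e+02  2.39204576e-03  9.19441050e+01]
```

View pics/w9c.png

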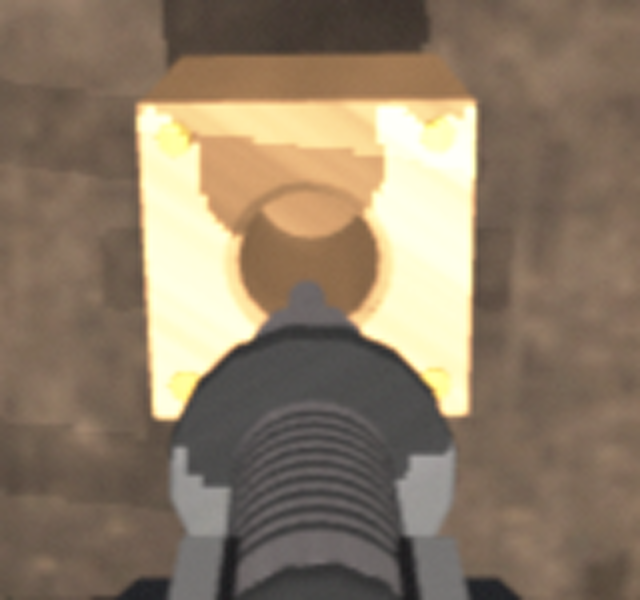

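View pics/s9c.png

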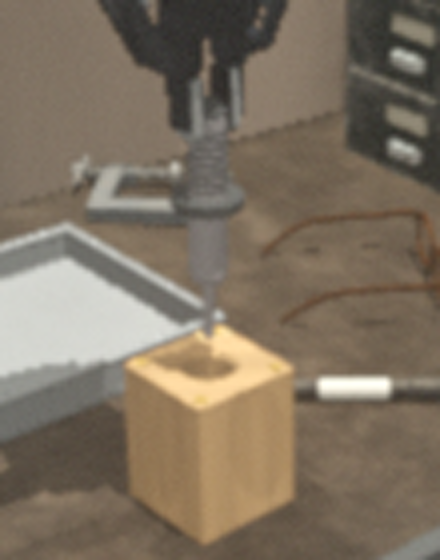

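```bash
python3 - <<'E'
from h import *
c=cam('wrist'); f=lambda u,v:(200+(u-1.5)/4,130+(v-1.5)/4)
t=telemetry.sense()['tool_pos'];print(t,'socket',plane(c,f(310,259),100),'tip',plane(c,f(306,297),t[2]-111),'collar',plane(c,f(314,470),t[2]-14))
E
```

```text
[569.95982751  -3.75688909 232.95532804] socket [568.63950355  -2.08739753 100.        ] tip [567.97103508  -5.02010449 121.95532804] collar [569.93830539  -3.61162056 218.95532804]
```

```bash
python3 -m inch '[[[0.2,0,0],[0,0,0],0],[[0.2,0,0],[0,0,0],0],[[0.2,0,1],[0,0,0],0],[[0.2,0,2],[0,0,0],0],[[0.2,0,3],[0,0,0],0],[[0.2,0,4],[0,0,0],0],[[0.2,0,5],[0,0,0],0],[[0.2,0,5],[0,0,0],0]]' | grep -E "pos|force";  python3 -m inch '[[[0,0,1],[0,0,0],0],[[0,0,2],[0,0,0],0],[[0,0,3],[0,0,0],0],[[0,0,4],[0,0,0],0],[[0,0,5],[0,0,0],0],[[0,0,5],[0,0,0],0]]' | grep -E "pos|force"
```

```text
tool_pos: [568.3, -1.1, 179.9]
ft_force: [0.2, 0.3, -2.5]
tool_pos: [568.3, -1.1, 130.1]
ft_force: [-0.1, 0.0, -2.6]
```

```bash
python3 -m inch '[[[0,0,0.3],[0,0,0],0],[[0,0,0.6],[0,0,0],0],[[0,0,0.6],[0,0,0],0]]' | grep -E "pos|force"; python3 - <<'E'
from h import *
im,cs=grab('scene','pics/s10.png')
cv2.imwrite('pics/s10c.png',cv2.resize(im[120:260,190:300],None,fx=4,fy=4,interpolation=cv2.INTER_CUBIC)[:600])
E
```

```text
tool_pos: [569.7, -1.2, 126.4]
ft_force: [-1.2, 0.6, -2.1]
```

View pics/s10c.png

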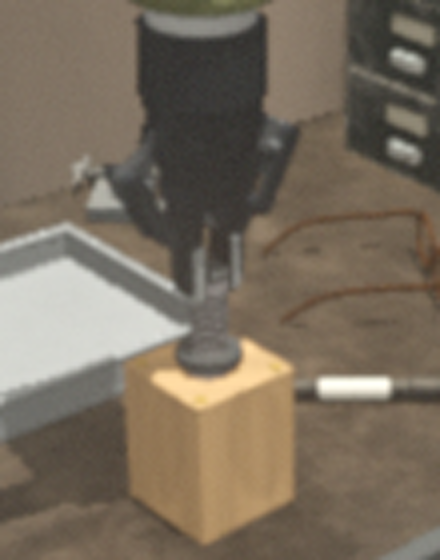

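```bash
python3 -m inch '[[[0,0,0.2],[0,0,0],0],[[0,0,0.3],[0,0,0],0],[[0,0,0.3],[0,0,0],0]]' | grep -E "pos|force";python3 -m inch '[[[0,0,0.1],[0,0,0],0],[[0,0,0.1],[0,0,0],0]]' | grep -E "pos|force"; python3 -m inch '[[[0,0,0.1],[0,0,0],0],[[0,0,0.1],[0,0,0],0]]' | grep -E "pos|force"
```

```text
tool_pos: [569.6, -1.2, 123.4]
ft_force: [-1.5, 0.9, -1.9]
tool_pos: [569.8, -1.2, 123.0]
ft_force: [-2.1, -0.4, 1.1]
tool_pos: [569.9, -1.3, 122.9]
ft_force: [-5.9, 1.3, 9.4]
```

Seated: the force goes up at z = 122.9, against 122.8 at pick-up. I'll open and rise.

```bash
python3 -m inch '[[[0,0,0],[0,0,0],0.3],[[0,0,0],[0,0,0],0.5],[[0,0,0],[0,0,0],0.7],[[0,0,0],[0,0,0],0.7],[[0,0,0],[0,0,0],0.7],[[0,0,-1],[0,0,0],0.7],[[0,0,-3],[0,0,0],0.7],[[0,0,-6],[0,0,0],1],[[0,0,-10],[0,0,0],1],[[0,0,-14],[0,0,0],1],[[0,0,-14],[0,0,0],1],[[0,0,-14],[0,0,0],1]]' | grep -E "pos|force|gap"; python3 - <<'E'
from h import *
im,c=grab('wrist','pics/w11.png'); s=telemetry.sense(); print(s['tool_pos'],s['ft_force'],s['time'])
cv2.imwrite('pics/w11c.png',cv2.resize(im[120:250,210:350],None,fx=4,fy=4,interpolation=cv2.INTER_CUBIC))
im,cs=grab('scene','pics/s11.png')
E
```

```text
tool_pos: [570.7, -1.3, 263.9]
ft_force: [-0.1, 0.5, -0.9]
finger_gap: 85.4
[569.77251544  -1.23107948 261.89081051] [-0.96017786 -0.0733464  -0.78039254] 22.25
```

View pics/w11c.png

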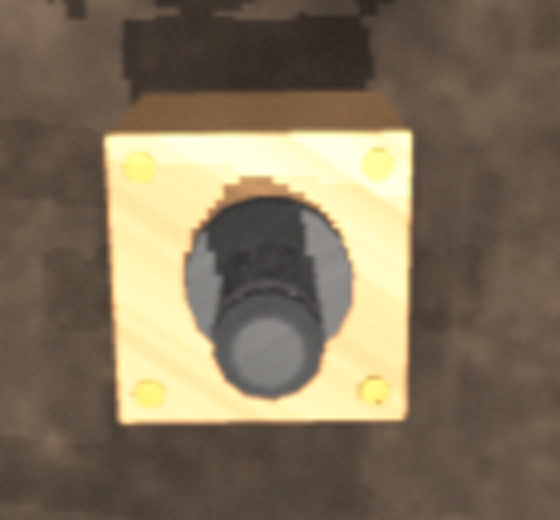

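View pics/s11.png

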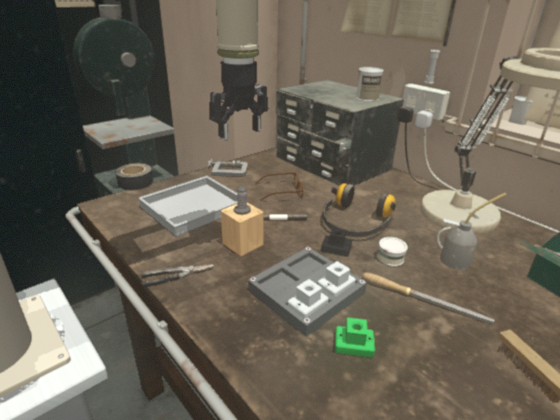

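```bash
python3 - <<'E'
from h import *
c=cam('wrist'); f=lambda u,v:(210+(u-1.5)/4,120+(v-1.5)/4)
print('collar',plane(c,f(269,280),108),'top',plane(c,f(269,343),166)); print(telemetry.sense()['tool_pos'])
c=cam('scene'); print(proj(c,[568,-2.5,100]),proj(c,[568,-2.5,166]))
E
```

```text
collar [5.67191125e+02 2.54965907e-01 1.08000000e+02] top [567.63629063   1.09855641 166.        ]
[569.17267775  -1.1658268  260.69026307]
[241.9212416  211.02936455] [241.30060719 187.64148646]
```

The punch is upright in the stand, with the collar about 3 mm from the socket axis. Next is the first casting.

```bash
python3 -m inch '[[[-4,0.4,0],[0,0,0],1],[[-9,1,0],[0,0,0],1],[[-14,1.5,0],[0,0,0],1],[[-19,2.2,1],[0,0,0],1],[[-24,2.8,3],[0,0,0],1],[[-28,3.4,6],[0,0,0],1],[[-28.9,3.5,9],[0,0,0],0.9],[[-28.9,3.5,10],[0,0,0],0.8],[[-28.9,3.5,10],[0,0,0],0.8],[[-28.9,3.5,10],[0,0,0],0.8]]' | grep -E "pos|force|gap"; python3 - <<'E'
from h import *
im,c=grab('wrist','pics/w12.png'); s=telemetry.sense(); print(s['tool_pos'],s['ft_force'],s['time'])
im,c=grab('top','pics/t12.png')
E
```

```text
tool_pos: [615.0, -287.7, 162.2]
ft_force: [-0.8, -0.8, 0.7]
finger_gap: 68.3
[ 615.68904292 -287.92791002  163.47394077] [ 0.87918469 -0.17658063  0.22375879] 23.35
```

View pics/w12.png

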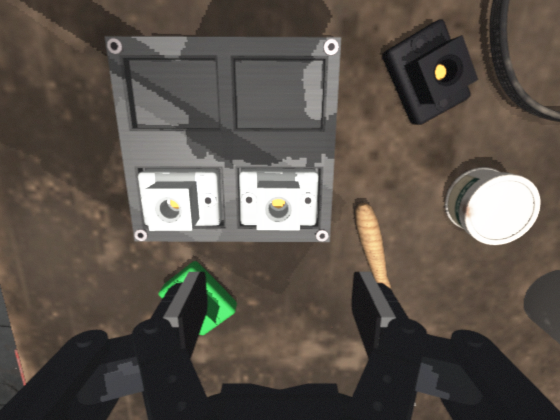

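View pics/t12.png

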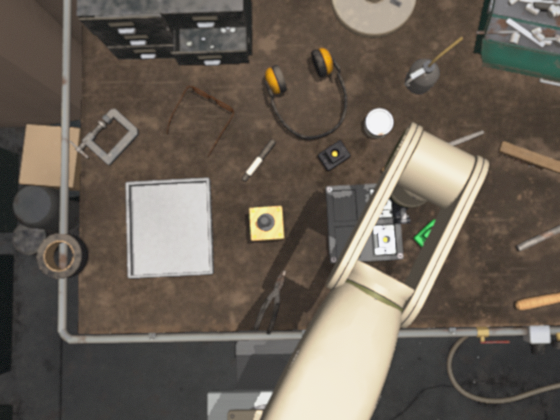

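```bash
python3 - <<'E'
from h import *
c=cam('wrist'); print(plane(c,(278.3,209),68),plane(c,(278,208.5),68)); print(telemetry.sense()['tool_pos'])
im=cv2.imread('pics/w12.png')
cv2.imwrite('pics/w12c.png',cv2.resize(im[150:250,120:330],None,fx=3.8,fy=3.8,interpolation=cv2.INTER_CUBIC))
E
```

```text
[ 616.21200388 -289.51028603   68.        ] [ 615.9437391  -289.07937126   68.        ]
[ 616.02321039 -288.07142474  164.07962727]
```

View pics/w12c.png

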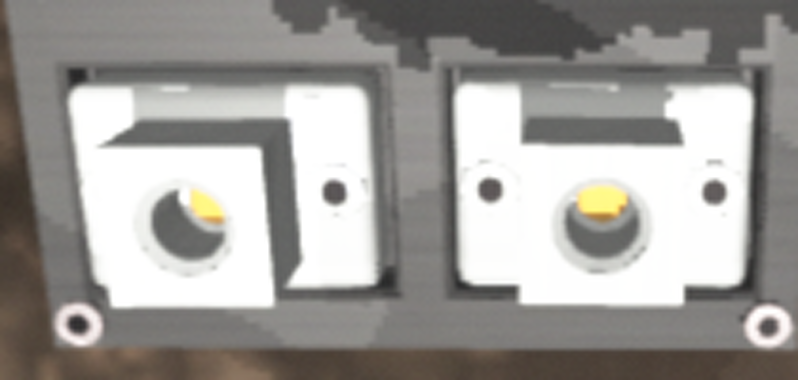

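```bash
python3 -m inch '[[[-0.1,0,3],[0,0,0],0.8],[[-0.1,0,6],[0,0,0],0.8],[[-0.1,0,9],[0,0,0],0.8],[[-0.1,0,10.5],[0,0,0],0.8],[[-0.1,0,11.1],[0,0,0],0.8],[[-0.1,0,11.1],[0,0,0],0.8]]' | grep -E "pos|force|gap"; python3 -m inch '[[[0,0,0],[0,0,0],0.3],[[0,0,0],[0,0,0],0.3],[[0,0,0],[0,0,0],0.3],[[0,0,0],[0,0,0],0.3],[[0,0,0],[0,0,0],0.3],[[0,0,0],[0,0,0],0.3]]' 60| grep -E "pos|force|gap"
```

```text
tool_pos: [615.2, -289.6, 51.2]
ft_force: [1.2, -1.5, 0.2]
finger_gap: 68.3
tool_pos: [614.8, -289.9, 50.6]
ft_force: [1.3, -0.2, 0.3]
finger_gap: 25.5
```

```bash
python3 - <<'E'
from h import *
im,c=grab('wrist','pics/w13.png'); im,c=grab('scene','pics/s13.png')
cv2.imwrite('pics/s13c.png',cv2.resize(im[180:340,240:400],None,fx=3.7,fy=3.7,interpolation=cv2.INTER_CUBIC))
E
```

```text
(no output)
```

View pics/w13.png

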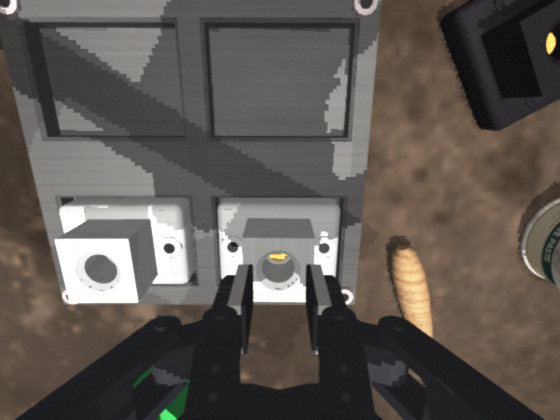

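View pics/s13c.png

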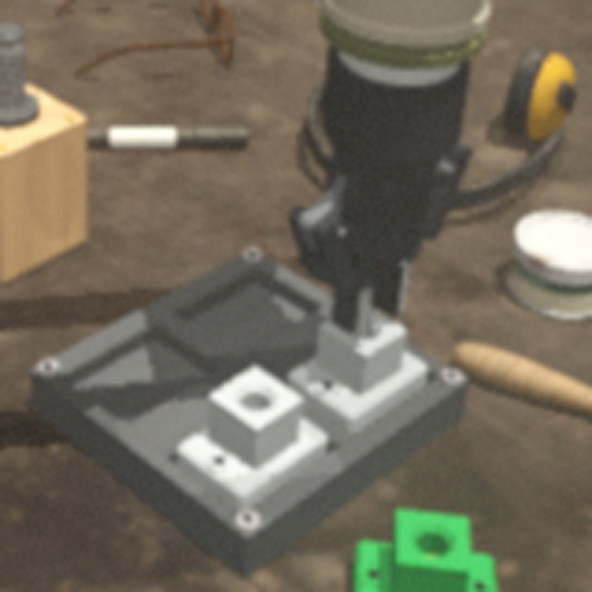

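```bash
python3 - <<'E'
from h import *
s=telemetry.sense();print(s['tool_pos'],s['tcp_rot'],s['finger_gap'],s['joint_pos'])
c=cam('scene');w=cam('wrist')
k=lambda p:((p-[240,180])*3.7).round()
for z in (40,50,58,68):
  for dx in(-18,-13,13,18): print(z,dx,'scene',k(proj(c,[614.8+dx,-289.9,z])),'wrist',proj(w,[614.8+dx,-289.9,z]).round())
im=cv2.imread('pics/w13.png');cv2.imwrite('pics/w13c.png',cv2.resize(im[180:380,180:380],None,fx=3,fy=3,interpolation=cv2.INTER_CUBIC))
E
```

```text
[ 614.73172354 -289.80828118   50.42194671] [-1.79994829e+02 -5.18606861e-03  9.20000583e+01] 25.32884660336702 [-2.95625205e+01  2.60820755e+01  7.97888569e+01  1.77975808e-03
  7.41361886e+01 -3.15630656e+01]
40 -18 scene [340. 380.] wrist [248. 249.]
40 -13 scene [346. 376.] wrist [256. 249.]
40 13 scene [375. 358.] wrist [300. 251.]
40 18 scene [381. 355.] wrist [309. 251.]
50 -18 scene [341. 366.] wrist [246. 256.]
50 -13 scene [347. 363.] wrist [255. 257.]
50 13 scene [377. 345.] wrist [301. 258.]
50 18 scene [382. 341.] wrist [310. 258.]
58 -18 scene [343. 355.] wrist [245. 263.]
58 -13 scene [348. 352.] wrist [254. 263.]
58 13 scene [378. 334.] wrist [302. 265.]
58 18 scene [384. 331.] wrist [311. 265.]
68 -18 scene [344. 342.] wrist [243. 272.]
68 -13 scene [350. 338.] wrist [253. 272.]
68 13 scene [380. 321.] wrist [303. 274.]
68 18 scene [385. 317.] wrist [313. 274.]
```

View pics/w13c.png

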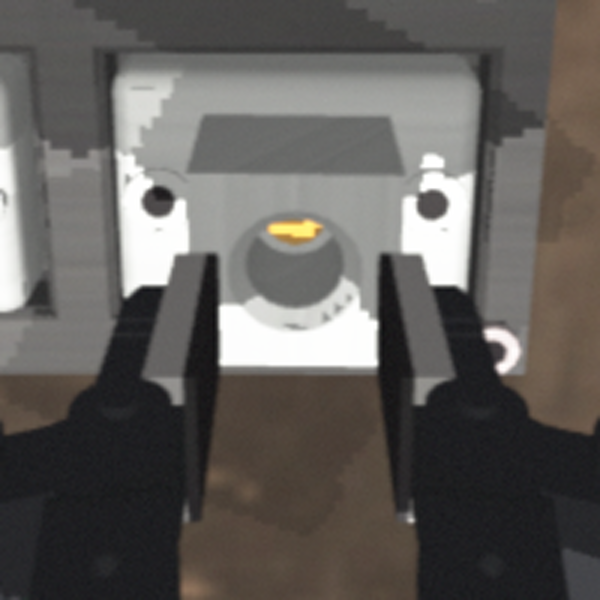

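```bash
python3 - <<'E'
from h import *
w=cam('wrist')
for z in (30,40,46,52,60,68,75,80):
  print(z,[proj(w,[614.7+dx,-289.8+11,z]).round(1).tolist() for dx in (-18,-12.7,12.7,18)], proj(w,[614.7,-289.8-11,z]).round())
E
```

```text
30 [[249.3, 225.5], [258.0, 225.8], [299.6, 227.2], [308.2, 227.5]] [278. 259.]
40 [[247.8, 231.4], [256.9, 231.8], [300.6, 233.2], [309.7, 233.5]] [277. 267.]
46 [[246.8, 235.3], [256.2, 235.6], [301.2, 237.1], [310.6, 237.4]] [277. 271.]
52 [[245.8, 239.4], [255.5, 239.7], [301.9, 241.3], [311.6, 241.6]] [277. 276.]
60 [[244.3, 245.3], [254.5, 245.6], [302.9, 247.2], [313.0, 247.5]] [277. 283.]
68 [[242.7, 251.7], [253.3, 252.0], [304.0, 253.7], [314.6, 254.1]] [277. 291.]
75 [[241.2, 257.8], [252.2, 258.2], [305.0, 259.9], [316.1, 260.3]] [277. 299.]
80 [[240.0, 262.5], [251.4, 262.9], [305.8, 264.7], [317.2, 265.0]] [277. 305.]
```

The jaws closed above the boss. The reported gap is 25 mm with no force, and the picture puts the fingertips at z of about 78, so the tips sit about 28 mm behind the TCP rather than 11 ahead. I'll reopen, go lower in steps and check.

```bash
python3 -m inch '[[[0,0,-1],[0,0,0],0.6],[[0,0,-1],[0,0,0],0.8],[[0,0,-1],[0,0,0],0.8],[[0,0,-1],[0,0,0],0.8],[[0,0,-1],[0,0,0],0.8],[[0,0.1,0],[0,0,0],0.8],[[0,0.1,1],[0,0,0],0.8],[[0,0.1,2],[0,0,0],0.8],[[0,0.1,2],[0,0,0],0.8]]' | grep -E "pos|force|gap"; python3 - <<'E'
from h import *
im,c=grab('wrist','pics/w14.png'); cv2.imwrite('pics/w14c.png',cv2.resize(im[180:380,130:430],None,fx=2.5,fy=2.5,interpolation=cv2.INTER_CUBIC))
im,c=grab('scene','pics/s14.png')
cv2.imwrite('pics/s14c.png',cv2.resize(im[180:340,240:400],None,fx=3.7,fy=3.7,interpolation=cv2.INTER_CUBIC))
E
```

```text
tool_pos: [613.9, -288.7, 27.1]
ft_force: [-0.1, 0.9, -1.5]
finger_gap: 68.3
```

View pics/w14c.png

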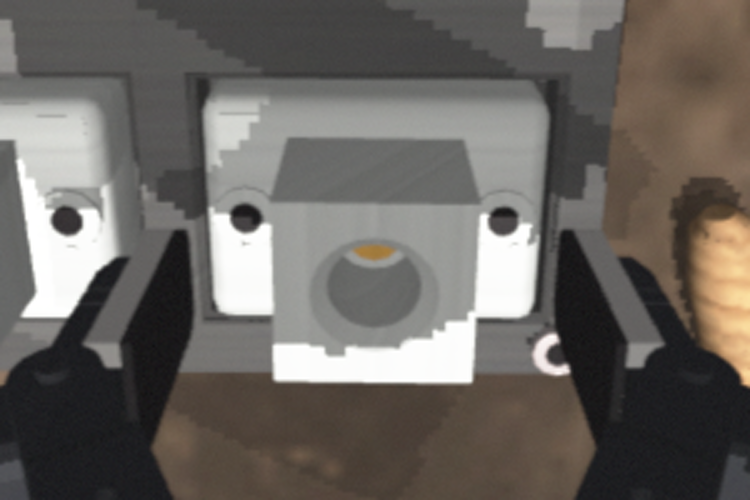

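View pics/s14c.png

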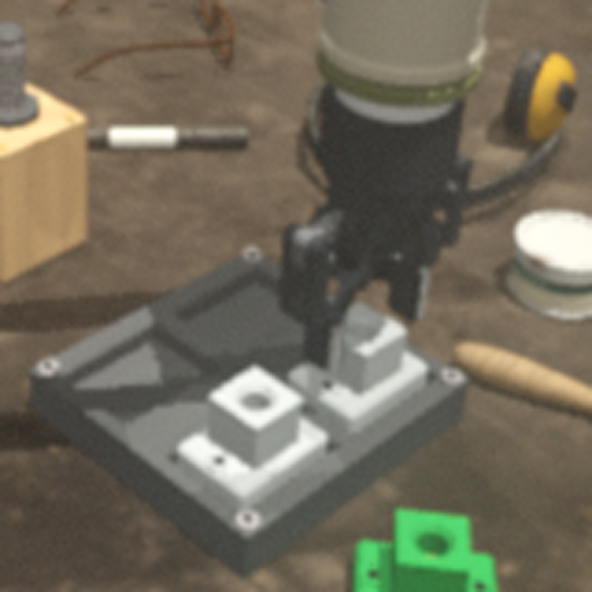

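The fingers now straddle the boss with the tips a little below its top. I'll go 1.5 cm lower and close.

```bash
python3 -m inch '[[[0,0.1,0.5],[0,0,0],0.8],[[0,0.1,1],[0,0,0],0.8],[[0,0.1,1.4],[0,0,0],0.8],[[0,0.1,1.4],[0,0,0],0.8]]' | grep -E "pos|force|gap"; python3 -m inch '[[[0,0.1,1.4],[0,0,0],0.5],[[0,0.1,1.4],[0,0,0],0.3],[[0,0.1,1.4],[0,0,0],0.2],[[0,0.1,1.4],[0,0,0],0.2],[[0,0.1,1.4],[0,0,0],0.2],[[0,0.1,1.4],[0,0,0],0.2]]' 60 | grep -E "pos|force|gap"; python3 - <<'E'
from h import *
im,c=grab('wrist','pics/w15.png'); cv2.imwrite('pics/w15c.png',cv2.resize(im[180:380,130:430],None,fx=2.5,fy=2.5,interpolation=cv2.INTER_CUBIC))
im,c=grab('scene','pics/s15.png')
cv2.imwrite('pics/s15c.png',cv2.resize(im[180:340,240:400],None,fx=3.7,fy=3.7,interpolation=cv2.INTER_CUBIC))
E
```

```text
tool_pos: [616.2, -289.4, 15.5]
ft_force: [0.3, 0.4, 0.2]
finger_gap: 68.1
tool_pos: [617.4, -293.5, 13.0]
ft_force: [-44.0, 7.8, 71.2]
finger_gap: 35.7
```

View pics/w15c.png

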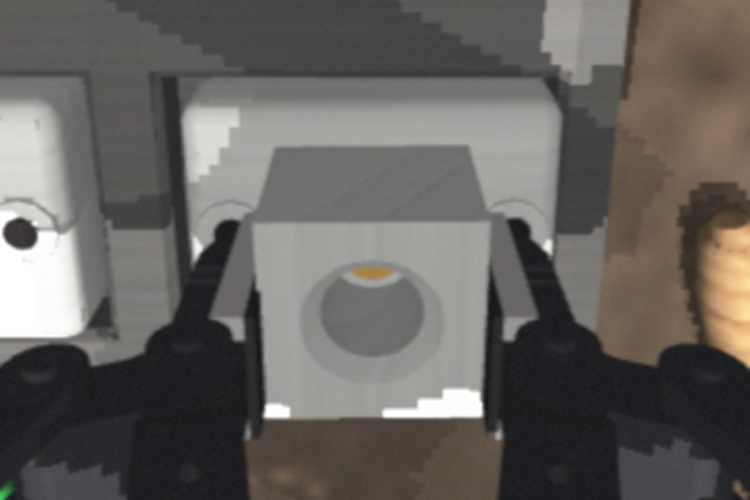

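View pics/s15c.png

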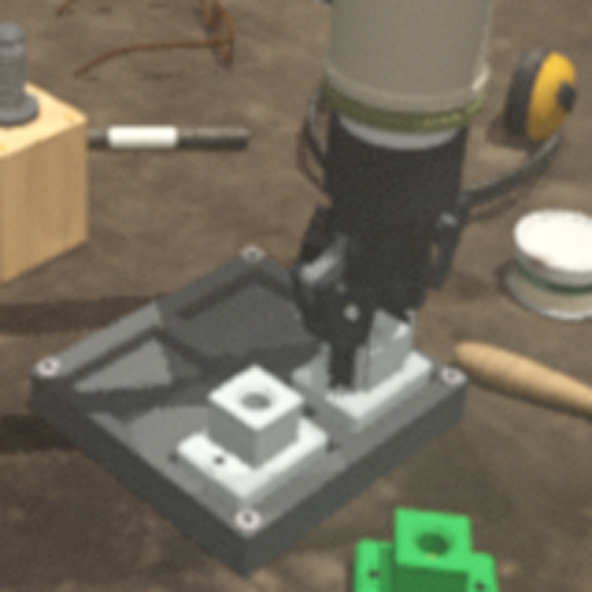

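The boss is gripped at gap 35.7, but the tips swung forward onto the base, giving 71 N. I'll ease up straight away.

```bash
python3 -m inch '[[[0,0,-0.3],[0,0,0],0.2],[[0,0,-0.6],[0,0,0],0.2],[[0,0,-0.6],[0,0,0],0.2]]' | grep -E "pos|force|gap"
```

```text
tool_pos: [617.4, -293.3, 13.2]
ft_force: [-20.9, -2.4, 29.6]
finger_gap: 35.4
```

```bash
python3 -m inch '[[[0,0,-0.2],[0,0,0],0.2],[[0,0,-0.4],[0,0,0],0.2],[[0,0,-0.5],[0,0,0],0.2]]' | grep -E "pos|force|gap"; python3 -m inch '[[[0,0,-0.5],[0,0,0],0.2],[[0,0,-1],[0,0,0],0.2],[[0,0,-2],[0,0,0],0.2],[[0,0,-3],[0,0,0],0.2],[[0,0,-5],[0,0,0],0.2],[[0,0,-7],[0,0,0],0.2],[[0,0,-8],[0,0,0],0.2],[[0,0,-8],[0,0,0],0.2]]' | grep -E "pos|force|gap|rot"; python3 - <<'E'
from h import *
im,c=grab('wrist','pics/w16.png')
im,c=grab('scene','pics/s16.png')
im,c=grab('top','pics/t16.png')
E
```

```text
tool_pos: [617.2, -291.5, 13.4]
ft_force: [-0.5, -7.2, -4.1]
finger_gap: 35.2
tool_pos: [619.1, -290.1, 95.6]
tcp_rot: [179.8, 0.1, 92.0]
ft_force: [0.7, -0.1, -2.4]
finger_gap: 34.9
```

View pics/s16.png

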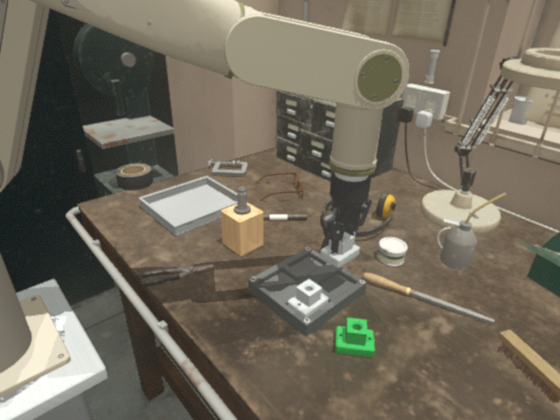

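View pics/w16.png

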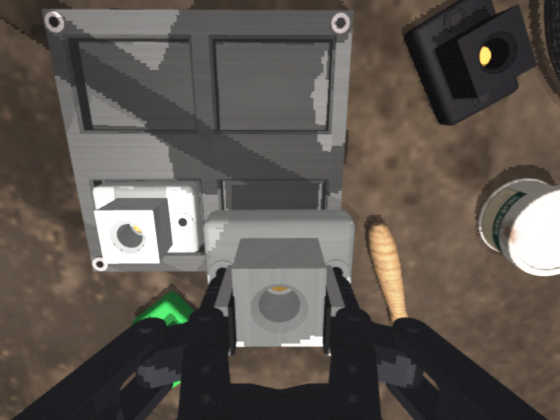

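View pics/t16.png

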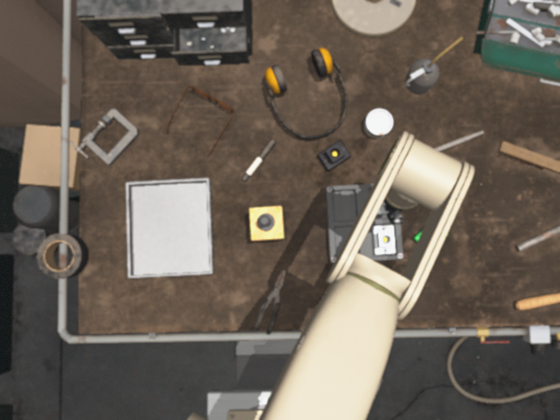

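The casting is held level and its pin is visible. I'll carry it over the punch (top at 166) at TCP z 215 towards the tray.

```bash
python3 -m inch '[[[0,0,-3],[0,0,0],0.2],[[0,0,-7],[0,0,0],0.2],[[0,0,-11],[0,0,0],0.2],[[0,0,-12],[0,0,0],0.2],[[2,0,-12],[0,0,0],0.2],[[5,0.2,-12],[0,0,0],0.2],[[9,0.4,-12],[0,0,0],0.2],[[13,0.5,-12],[0,0,0],0.2],[[17,0.7,-12],[0,0,0],0.2],[[21,0.9,-12],[0,0,0],0.2],[[25,1,-12],[0,0,0],0.2],[[29,1.2,-12],[0,0,0],0.2],[[33,1.4,-12],[0,0,0],0.2],[[37,1.5,-12],[0,0,0],0.2],[[41,1.7,-12],[0,0,0],0.2],[[45,1.9,-12],[0,0,0],0.2],[[49,2,-12],[0,0,0],0.2],[[52,2.1,-12],[0,0,0],0.2],[[53.8,2.1,-12],[0,0,0],0.2],[[53.8,2.1,-12],[0,0,0],0.2]]' | grep -E "pos|force|gap"; python3 -m inch '[[[0,0,0],[0,0,0],0.2],[[0,0,0],[0,0,0],0.2]]' | grep -E "pos|rot|gap"; python3 - <<'E'
from h import *
im,c=grab('wrist','pics/w17.png')
im,c=grab('top','pics/t17.png')
E
```

```text
tool_pos: [618.7, 250.8, 211.2]
ft_force: [-0.1, 0.2, -3.7]
finger_gap: 35.0
tool_pos: [620.0, 247.2, 212.8]
tcp_rot: [-180.0, 0.0, 91.9]
finger_gap: 35.1
```

View pics/w17.png

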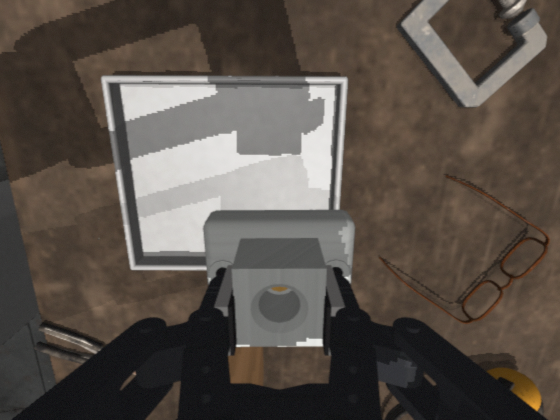

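View pics/t17.png

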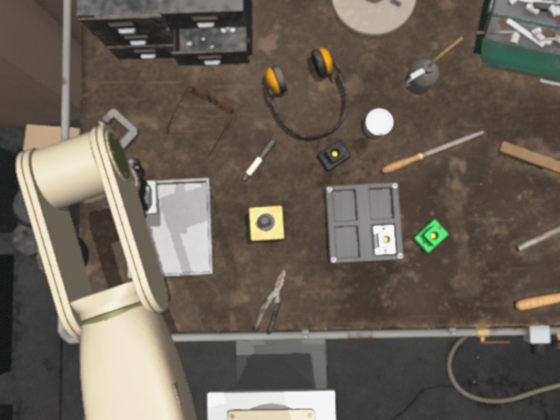

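```bash
python3 - <<'E'
from h import *
c=cam('wrist'); P=[plane(c,p,33)[:2] for p in [(103,77),(348,77),(131,270)]]
print(np.round(P,1)); print('centre',(P[1]+P[2])/2, np.linalg.norm(P[0]-P[1]),np.linalg.norm(P[0]-P[2]), telemetry.sense()['tool_pos'])
t=cam('top'); print([plane(t,p,33)[:2].round(1) for p in [(212.3,276.3),(208.8,178)]])
E
```

```text
[[444.4 349.3]
 [684.5 357.5]
 [449.  138.2]]
centre [566.77269114 247.84191194] 240.2172787952094 211.1375158434281 [620.23570718 247.26960921 213.35051757]
[array([440.8, 137.5]), array([688.5, 144.2])]
```

Tray measures 240 x 211 and is centred at (566.8, 247.8), so it has not moved. I'll lower into it.

```bash
python3 -m inch '[[[0.2,0.1,3],[0,0,0],0.2],[[0.2,0.1,7],[0,0,0],0.2],[[0.2,0.1,11],[0,0,0],0.2],[[0.2,0.1,15],[0,0,0],0.2],[[0.2,0.1,18],[0,0,0],0.2],[[0.2,0.1,19.5],[0,0,0],0.2],[[0.2,0.1,20],[0,0,0],0.2],[[0.2,0.1,20],[0,0,0],0.2],[[0.2,0.1,20],[0,0,0],0.2]]' | grep -E "pos|force|gap"; python3 - <<'E'
from h import *
im,c=grab('scene','pics/s18.png')
cv2.imwrite('pics/s18c.png',cv2.resize(im[100:250,120:280],None,fx=3.7,fy=3.7,interpolation=cv2.INTER_CUBIC))
im,c=grab('wrist','pics/w18.png')
E
```

```text
tool_pos: [622.7, 251.2, 16.1]
ft_force: [1.6, -0.1, -3.3]
finger_gap: 35.5
```

View pics/s18c.png

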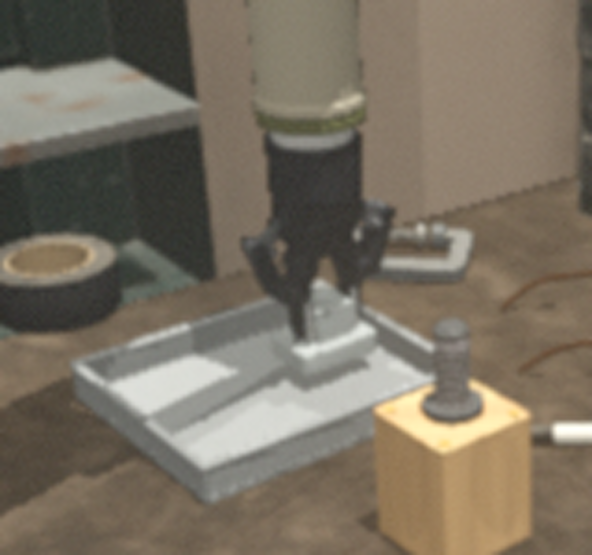

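View pics/w18.png

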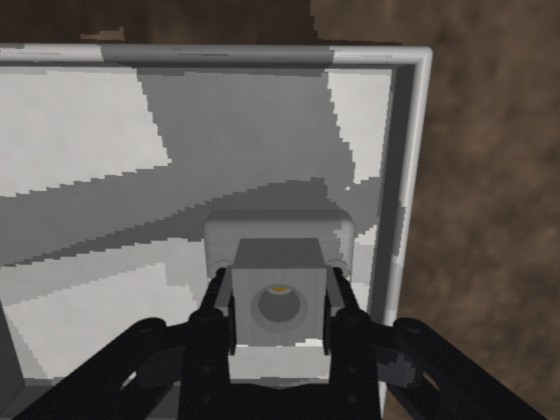

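The casting hangs clear of the tray's walls. I'll lower the last centimetre in small steps.

```bash
python3 -m inch '[[[0,0,0.5],[0,0,0],0.2],[[0,0,0.8],[0,0,0],0.2],[[0,0,1],[0,0,0],0.2],[[0,0,1],[0,0,0],0.2]]' | grep -E "pos|force|gap";python3 -m inch '[[[0,0,0.1],[0,0,0],0.2],[[0,0,0.2],[0,0,0],0.2],[[0,0,0.2],[0,0,0],0.2]]' | grep -E "pos|force|gap";python3 -m inch '[[[0,0,0.1],[0,0,0],0.2],[[0,0,0.1],[0,0,0],0.2]]' | grep -E "pos|force|gap"
```

```text
tool_pos: [620.3, 250.6, 2.8]
ft_force: [-0.5, -0.5, -3.4]
finger_gap: 35.3
tool_pos: [621.1, 250.8, 2.4]
ft_force: [-4.9, -0.7, 4.7]
finger_gap: 35.3
tool_pos: [621.2, 251.0, 2.3]
ft_force: [-7.8, -1.4, 10.3]
finger_gap: 35.1
```

It landed at TCP z 2.4, as computed. I'll release and rise.

```bash
python3 -m inch '[[[0,0,-0.2],[0,0,0],0.5],[[0,0,-0.2],[0,0,0],0.6],[[0,0,-0.2],[0,0,0],0.6],[[0,0,-0.2],[0,0,0],0.6],[[0,0,-0.2],[0,0,0],0.6],[[0,0,-1],[0,0,0],0.6],[[0,0,-3],[0,0,0],0.6],[[0,0,-6],[0,0,0],0.8],[[0,0,-10],[0,0,0],0.8],[[0,0,-15],[0,0,0],0.8],[[0,0,-20],[0,0,0],0.8],[[0,0,-22],[0,0,0],0.8],[[0,0,-22],[0,0,0],0.8]]' | grep -E "pos|force|gap"; python3 - <<'E'
from h import *
im,c=grab('wrist','pics/w19.png'); print(telemetry.sense()['tool_pos'],telemetry.sense()['time'])
E
```

```text
tool_pos: [623.5, 251.6, 227.5]
ft_force: [0.4, 0.2, -0.6]
finger_gap: 68.5
[622.2801543  251.18370171 223.99409734] 33.9
```

View pics/w19.png

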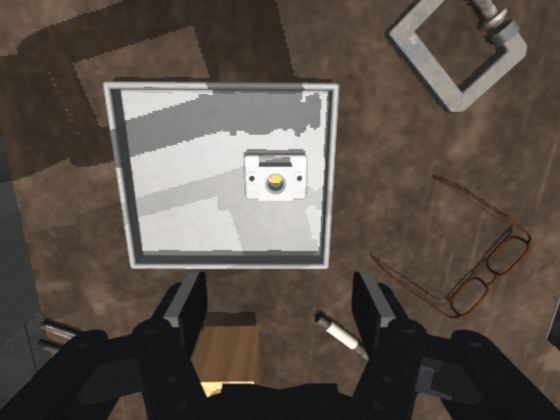

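The casting stands flat in the tray at (275,178). Back for the second casting.

```bash
python3 -m inch '[[[-4,-0.8,0],[0,0,0],0.8],[[-8,-1.7,0],[0,0,0],0.8],[[-12,-2.6,0],[0,0,0],0.8],[[-16,-3.5,0],[0,0,0],0.8],[[-20,-4.4,0],[0,0,0],0.8],[[-24,-5.3,0],[0,0,0],0.8],[[-28,-6.2,0],[0,0,0],0.8],[[-32,-7,0],[0,0,0],0.8],[[-36,-7.9,0],[0,0,0],0.8],[[-40,-8.8,0],[0,0,0],0.8],[[-44,-9.7,0],[0,0,0],0.8],[[-48,-10.6,0],[0,0,0],0.8],[[-52,-11.4,1],[0,0,0],0.8],[[-54,-11.8,3],[0,0,0],0.8],[[-54,-11.8,6],[0,0,0],0.8],[[-54,-11.8,6],[0,0,0],0.8],[[-54,-11.8,6],[0,0,0],0.8],[[-54,-11.8,6],[0,0,0],0.8]]' | grep -E "pos|force|gap|rot"; python3 - <<'E'
from h import *
im,c=grab('wrist','pics/w20.png'); print(telemetry.sense()['tool_pos'],telemetry.sense()['time'])
print(proj(c,[523.1,-292.9,68]))
E
```

```text
tool_pos: [522.5, -292.8, 161.7]
tcp_rot: [179.9, 0.0, 92.1]
ft_force: [0.2, -0.9, -0.2]
finger_gap: 68.1
[ 522.82336014 -292.9341007   162.22987862] 35.75
[279.13074263 208.49452006]
```

View pics/w20.png

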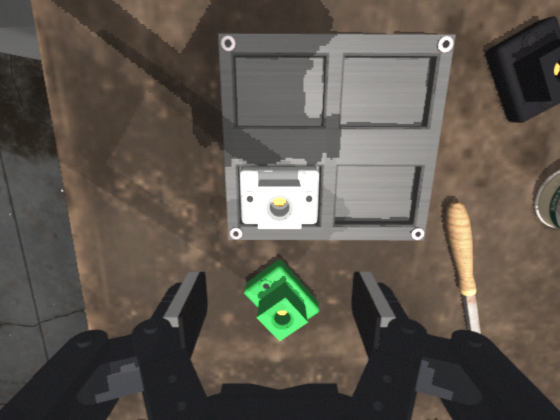

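```bash
python3 -m inch '[[[0,0,3],[0,0,0],0.8],[[0,0,7],[0,0,0],0.8],[[0,0,10],[0,0,0],0.8],[[0,0,12],[0,0,0],0.8],[[0,0,13.4],[0,0,0],0.8],[[0,0,13.9],[0,0,0],0.8],[[0,0,13.9],[0,0,0],0.8],[[0,0,13.9],[0,0,0],0.8]]' | grep -E "pos|force|gap"; python3 -m inch '[[[0,0,0],[0,0,0],0.6],[[0,0,0],[0,0,0],0.5],[[0,0,0],[0,0,0],0.4],[[0,0,0],[0,0,0],0.2],[[0,0,0],[0,0,0],0.2],[[0,0,0],[0,0,0],0.2],[[0,0,0],[0,0,0],0.2]]' 60 | grep -E "pos|force|gap"; python3 - <<'E'
from h import *
im,c=grab('wrist','pics/w21.png'); cv2.imwrite('pics/w21c.png',cv2.resize(im[180:380,130:430],None,fx=2.5,fy=2.5,interpolation=cv2.INTER_CUBIC))
E
```

```text
tool_pos: [523.0, -293.7, 23.2]
ft_force: [0.2, -0.3, 0.8]
finger_gap: 68.3
tool_pos: [522.6, -293.6, 22.7]
ft_force: [-0.5, 0.5, 6.3]
finger_gap: 34.7
```

View pics/w21c.png

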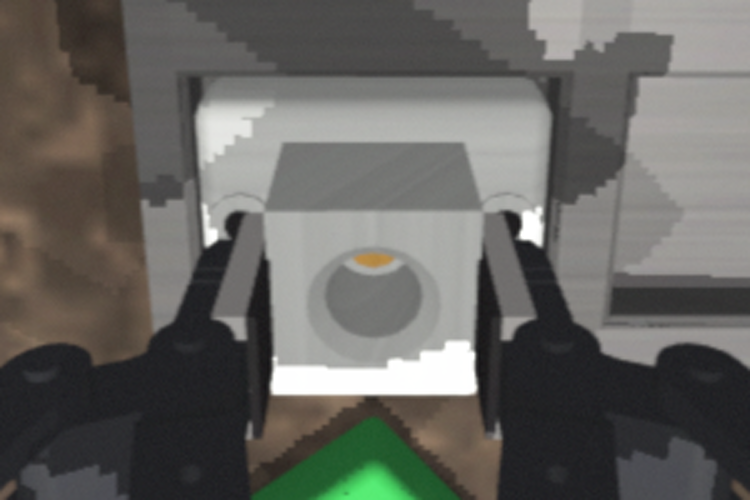

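```bash
python3 -m inch '[[[0,0,-0.5],[0,0,0],0.2],[[0,0,-1.5],[0,0,0],0.2],[[0,0,-3],[0,0,0],0.2],[[0,0,-6],[0,0,0],0.2],[[0,0,-10],[0,0,0],0.2],[[0,0,-14],[0,0,0],0.2],[[0,0,-18],[0,0,0],0.2],[[0,0,-19.5],[0,0,0],0.2],[[0,0,-19.5],[0,0,0],0.2]]' | grep -E "pos|force|gap"; python3 -m inch '[[[2,0,0],[0,0,0],0.2],[[5,0,0],[0,0,0],0.2],[[9,0.1,0],[0,0,0],0.2],[[13,0.2,0],[0,0,0],0.2],[[17,0.2,0],[0,0,0],0.2],[[21,0.3,0],[0,0,0],0.2],[[25,0.4,0],[0,0,0],0.2],[[29,0.4,0],[0,0,0],0.2],[[33,0.5,0],[0,0,0],0.2],[[37,0.6,0],[0,0,0],0.2],[[41,0.6,0],[0,0,0],0.2],[[45,0.7,0],[0,0,0],0.2],[[49,0.8,0],[0,0,0],0.2],[[52,0.8,0],[0,0,0],0.2],[[54,0.8,0],[0,0,0],0.2],[[54,0.8,0],[0,0,0],0.2],[[54,0.8,0],[0,0,0],0.2],[[54,0.8,0],[0,0,0],0.2]]' | grep -E "pos|force|gap"; python3 - <<'E'
from h import *
im,c=grab('wrist','pics/w22.png'); print(telemetry.sense()['tool_pos'],telemetry.sense()['time'])
E
```

```text
tool_pos: [523.4, -294.1, 220.3]
ft_force: [0.2, -1.1, -2.8]
finger_gap: 34.9
tool_pos: [510.0, 246.0, 214.8]
ft_force: [-0.2, 0.2, -2.4]
finger_gap: 34.6
[510.39211279 245.92412733 215.33537918] 40.05
```

View pics/w22.png

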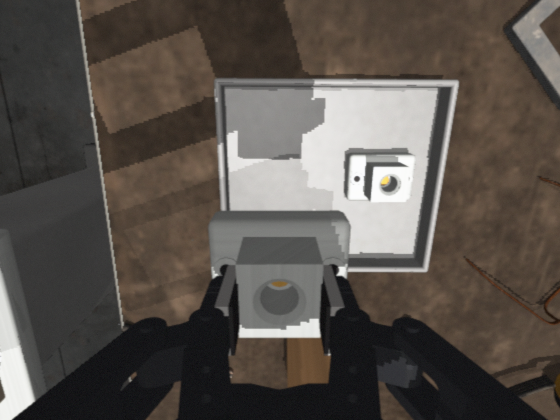

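```bash
python3 - <<'E'
from h import *
c=cam('wrist'); P=[plane(c,p,33)[:2] for p in [(215,80),(458,80),(429,272)]]
print(np.round(P,1)); print('centre',(P[0]+P[2])/2, np.linalg.norm(P[0]-P[1]),np.linalg.norm(P[1]-P[2]), telemetry.sense()['tool_pos'], 'c1',plane(c,(389,183),57))
E
```

```text
[[443.5 348.9]
 [683.4 357.3]
 [692.8 145.5]]
centre [568.16059096 247.24132557] 239.99867663683216 211.96229757347288 [510.39211279 245.92412733 215.33537918] c1 [621.63312746 256.71919034  57.        ]
```

```bash
python3 -m inch '[[[0,0.1,3],[0,0,0],0.2],[[0,0.1,7],[0,0,0],0.2],[[0,0.1,11],[0,0,0],0.2],[[0,0.1,15],[0,0,0],0.2],[[0,0.1,18],[0,0,0],0.2],[[0,0.1,19.3],[0,0,0],0.2],[[0,0.1,19.3],[0,0,0],0.2],[[0,0.1,19.3],[0,0,0],0.2]]' | grep -E "pos|force|gap"; python3 -m inch '[[[0,0,0.3],[0,0,0],0.2],[[0,0,0.6],[0,0,0],0.2],[[0,0,0.6],[0,0,0],0.2]]' | grep -E "pos|force|gap"; python3 -m inch '[[[0,0,0.1],[0,0,0],0.2],[[0,0,0.2],[0,0,0],0.2],[[0,0,0.2],[0,0,0],0.2]]' | grep -E "pos|force|gap"
```

```text
tool_pos: [513.1, 246.9, 25.0]
ft_force: [0.3, -0.4, -1.6]
finger_gap: 34.8
tool_pos: [512.4, 247.1, 18.1]
ft_force: [-0.1, -0.1, -2.6]
finger_gap: 34.9
tool_pos: [511.8, 246.9, 15.4]
ft_force: [-0.2, 0.6, -2.7]
finger_gap: 35.0
```

```bash
python3 -m inch '[[[0,0,0.2],[0,0,0],0.2],[[0,0,0.3],[0,0,0],0.2],[[0,0,0.3],[0,0,0],0.2]]' | grep -E "pos|force|gap"; python3 -m inch '[[[0,0,0.1],[0,0,0],0.2],[[0,0,0.1],[0,0,0],0.2]]' | grep -E "pos|force|gap"; python3 -m inch '[[[0,0,0.1],[0,0,0],0.2],[[0,0,0.1],[0,0,0],0.2]]' | grep -E "pos|force|gap"
```

```text
tool_pos: [511.7, 246.8, 12.2]
ft_force: [-0.4, -0.1, -3.9]
finger_gap: 34.8
tool_pos: [512.0, 247.0, 11.7]
ft_force: [-0.6, -0.4, 0.0]
finger_gap: 34.6
tool_pos: [512.1, 247.0, 11.7]
ft_force: [-6.5, -2.0, 9.1]
finger_gap: 34.7
```

Landed at 11.7, as computed. I'll release, rise and check.

```bash
python3 -m inch '[[[0,0,-0.2],[0,0,0],0.5],[[0,0,-0.2],[0,0,0],0.6],[[0,0,-0.2],[0,0,0],0.6],[[0,0,-0.2],[0,0,0],0.6],[[0,0,-0.2],[0,0,0],0.6],[[0,0,-1],[0,0,0],0.6],[[0,0,-3],[0,0,0],0.6],[[0,0,-6],[0,0,0],0.8],[[0,0,-10],[0,0,0],0.8],[[0,0,-15],[0,0,0],0.8],[[0,0,-20],[0,0,0],0.8],[[0,0,-22],[0,0,0],0.8],[[0,0,-22],[0,0,0],0.8],[[0,0,-22],[0,0,0],0.8]]' | grep -E "pos|force|gap"; python3 - <<'E'
from h import *
im,c=grab('wrist','pics/w23.png'); print(telemetry.sense()['tool_pos'],telemetry.sense()['time'])
grab('scene','pics/s23.png')
E
```

```text
tool_pos: [512.1, 247.0, 230.9]
ft_force: [0.1, -0.4, -0.5]
finger_gap: 68.4
[511.35729495 246.6737118  229.41528587] 43.6
```

View pics/w23.png

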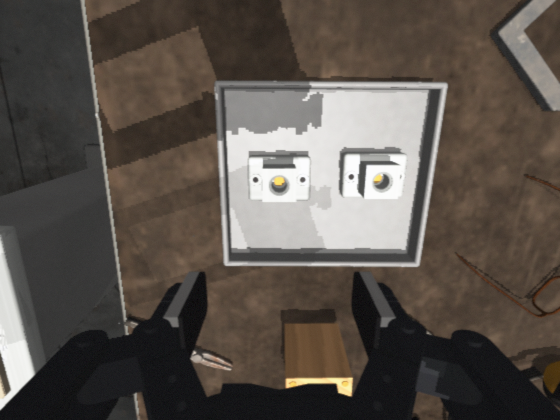

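View pics/s23.png

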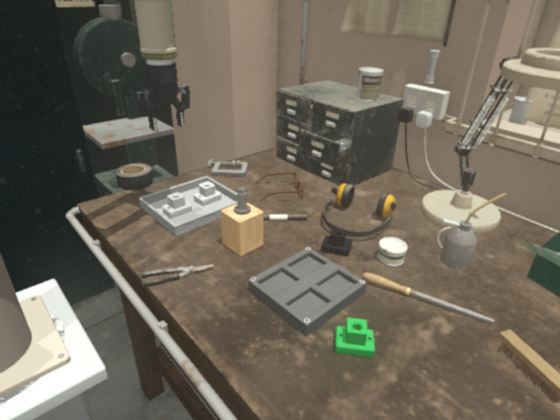

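Both castings stand flat in the tray at (280,182) and (382,180). The punch is upright at (242,205), the die is empty, and the robot is clear of everything.

```bash
python3 -c "
from bench import r
print(r.hand_in())"
```

```text
the job is handed in; nothing more can be done
None
```

I set both pins, put the punch back in its stand, moved both castings into the grey tray and handed the job in at about 44 s. There were two castings, both white; the green and black look-alikes were left alone. No verdict was reported.

- **Pins:** on each casting the force rose and then dropped as the punch tripped. The pin then ran down about 6 mm at roughly 12 N until it stopped at TCP z of about 147.5 mm, where 147 was expected. Pictures show both pins deeper in their wells.
- **Punch:** it seated at the same height as at pick-up, 122.9 against 122.8 mm. It looked upright, with the collar about 3 mm from the socket axis.
- **Castings:** both touched down on the tray floor at the computed heights, near tray x = ±55 mm, y about 0. In the last pictures they stand flat, and the tray had not been knocked aside when I measured it.

Three things disagreed or went wrong:
- **Fingertips:** they sit about 25–30 mm behind the TCP, not 11 mm ahead as given. My first close on a boss missed above it, so I went lower.
- **Contact force:** on the next close the swinging fingertips pressed on the casting's base with about 71 N at the wrist. That is under the 120 N limit and I eased off at once.
- **Grip reading:** the opening read about 19 mm on the punch's 24 mm handle. I did not find out why.

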